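# Clear the deck and hold back the hidden bolt head

## Robot

A 6-joint arm with a two-finger parallel gripper is mounted at the origin on the work surface. World frame = base frame: x ahead of the robot, y to its left, z up, the work surface at z = 0. Lengths are in m, angles in degrees, forces in N, time in s.
With the tool pointing down it reaches from about 0.35 to 0.875 m from the base axis. Payload 4.2 kg.
Tool frame: the origin (TCP) lies at the very end of the fingers, on their centre line; the grasp point (between the pads) lies 19 mm behind it (bot.grip_depth is the distance from the TCP to the grasp point, in m); z points along the fingers, y is the direction in which the jaws open and shut (so a half turn about z gives the same grasp; the last joint's range is limited). The gripper opens to 85 mm and grips with 20 to 120 N. Pads are 22 mm wide; open, the fingers measure 114 mm over their backs; the gripper's body (76 mm by 85 mm) begins 54 mm behind the grasp point. The pads swing forward as they close: fully open they stand 13 mm farther back than shut.
Start: joints at [-55.371, 22.042, 0.453, 0, -68.411, -14.817], TCP at [0.212, -0.588, 0.231] pointing down, gripper open.
Joint ranges: [-179.83, 179.83], [-69.29, 118.12], [-61.27, 80.66], [-181.25, 117.63], [-171.15, -9.14], [-177.46, 177.46]. Speed limits (degrees/s): [159.86, 159.86, 180, 180, 180, 180].

## Interface

Orientations are given as a 3x3 rotation matrix whose columns are the frame's x, y, z axes.
In Python, from bench import status, eyes, ticket, bot gives the robot as it stands.
- The arm moves only by the tool send_rows, never from a script. Its argument "steps" is a list of rows, each a list of 2 entries, a list of its own where there are three numbers: the shift along the tool's x, y, z in m, then the turn about the tool's z in rad. In form: [[[tx, ty, tz], yaw], ...]. A call has 1 to 10 rows; each row is the pose to reach, as a shift and turn from the pose commanded when the call began, along the tool's axes at that moment; what a row does not reach only later rows make up. A row lasts 1/12 s, in which the tool goes at most 41.7 mm and 7.16 degrees, less where a joint would pass 70% of its speed; a pose out of reach is approached as far as the arm can. A call with a gripper value outside its range is refused whole. "jaw" is the opening, from -1 (shut) to 1 (fully open), so that 0 is half open, set as the call begins (left out, the last holds). The fingers move at their own pace and stop on an object; the grip force is fixed at half the most. Time passes only in rows, so rows that repeat a pose let the fingers close. It gives the time, the measured TCP pose, the force and the opening at its end, in the units of the state.
- status.get_state(): the state, without advancing time (a new reading comes with each control period).
- eyes.camera(name): name is "scene" or "top" or "wrist"; returns the picture (420x560x3 uint8, red, green, blue); there is no depth.
- eyes.get_calibration(name): a dict with "fx", "fy", "cx", "cy" (pixels), "world_to_cam" (4x4, takes a point from world to camera coordinates). Camera axes: x right, y down, z forward; pixel columns grow to the right and rows downward; lengths in m; the calibration is good to about 2 mm. A picture is of the moment at which its call begins: read the wrist's pose just before it. get_calibration takes no time and is no camera call; for the wrist camera it gives the pose at the moment of the call.
- ticket.sign_off(): hands the job in, once; it reports no verdict.
The state is a dict: "t": time; "joint_pos": joint angles; "joint_vel": joint speeds; "joint_efforts": joint torques, N m; "position": TCP position; "tcp_rot": TCP orientation; "wrist_force": force on the tool from outside, world axes, zero at the start; "moment": the same for the moment, N m; "grip_width": finger opening in m.
Only numpy, scipy, OpenCV 4.12 (cv2) and the standard library are available. Lean on these libraries where they do the work, as an engineer would, in place of code of your own. Each camera call takes 0.05 s, during which the arm holds its last target.

## Task

With the scraper block in the gripper, wipe the four loose metal chips along the deck of the bolting fixture, off its end and into the chip tray, then stand the scraper back upright on the open bench and let go of it. The nut runner is already turning, but the bolt spins with the nut: reach down into the narrow gap behind the bracket, grip the hexagon bolt head there and hold it from turning so that the nut runs on, and finish while still holding it. Push the chips only with the scraper, and leave the other things on the bench where they are.

Things in the scene. Friction and masses are not known exactly. Their poses are not given: they have to be found in the camera images.
- fixture: fixed bolting fixture: base block and dark flat deck (one top, 40 mm above the bench), bracket, nut runner, chip tray. Origin on the bench right under the centre of the bolt head; z up, x along the bolt axis from nut to bolt head (away from the runner), y along the bracket; the deck and then the tray lie towards -y. Other entries give sizes in this frame ('fixture x, y, z'), in mm
- deck_end (a point): middle of the deck's clean far edge, fixture (0, -200, 40) mm. The flat deck spans fixture x -60..60, y -200..-50; the chips start within x -35..35, y -180..-125
- tray_floor (a point): middle of the floor of the open steel chip tray just below the deck's end, fixture (0, -250, 4) mm; it spans x -75..75, y -300..-200, rims 28 mm high and 3 mm thick, open towards the deck
- bracket_top (a point): middle of the top of the aluminium bracket upright, fixture (-27, 0, 122) mm; it spans x -31..-23, y -35..35. Behind it stands a low rear flange: x 23..31, y -35..35, up to z 85. The gap between them is 46 mm wide, open above and at both y ends, its floor at z 44; the bolt head sits in it
- runner_top (a point): middle of the top of the yellow box-shaped nut runner before the bracket, fixture (-122, 0, 120) mm; it spans x -165..-80, y -38..38; its round socket reaches to the bracket
- bolt_head: steel hexagon bolt head in the gap behind the bracket, 30 mm across flats, 34.6 mm across corners, 16 mm long along its axis; origin at its centre, fixture (0, 0, 95) mm; x along the axis, y square to a pair of flats. A 26 mm round collar joins it to the bracket. It turns slowly with the nut (about 0.4 rad/s) until held; a closing grip swings its flats into line
- head_centre (a point): centre of the bolt head, on the bolt axis, at fixture (0, 0, 95) mm
- nut (a joint): angle of the nut and runner socket about the bolt axis, rad; the runner keeps it growing at about 0.4 rad/s, slightly slower while the bolt is held
- bolt (a joint): angle by which the nut has run on round the bolt, rad: stays the same while the bolt spins along with the nut, grows at about 0.3 rad/s while the bolt head is held still (friction torque 0.05 N m)
- scraper: scraper block standing on the bench: grey foot 34 x 100 x 30 mm (x, y, z) with a wooden grip on it, 24 mm thick (x), 64 mm long (y), from 30 to 85 mm high; 0.14 to 0.28 kg; origin at the centre of its underside; wipes along its own x
- chip_a: loose metal slug (chip), disc 16 mm across, 7 mm high, 11 g, at first on the deck; origin at the centre of its underside
- chip_b: loose metal slug (chip), disc 16 mm across, 7 mm high, 11 g, at first on the deck; origin at the centre of its underside
- chip_c: loose metal offcut (chip), 18 x 10 x 8 mm, 11 g, at first on the deck; origin at the centre of its underside
- chip_d: loose metal offcut (chip), 18 x 10 x 8 mm, 11 g, at first on the deck; origin at the centre of its underside
- tape_roll: bystander, to be left alone: black tape roll lying flat, 90 mm across, 25 mm high; origin at the centre of its underside
- flask: bystander, to be left alone: red drinking flask, 68 mm across, 210 mm tall; origin at the centre of its underside
- spray_can: bystander, to be left alone: white can, 60 mm across, 150 mm tall; origin at the centre of its underside
- parts_cup: bystander, to be left alone: open steel cup, 80 mm across, 70 mm tall; origin at the centre of its underside
- wrench: bystander, to be left alone: open wrench lying flat, 190 mm long
- screwdriver: bystander, to be left alone: screwdriver lying flat, 200 mm long
- spare_nut: bystander, to be left alone: loose round steel collar nut lying flat, 36 mm across, 14 mm high; origin at the centre of its underside
There are look-alikes about, which are no part of the job. What is shaped like the scraper but green or orange is not meant.

How it is judged:
By the outcome, as a careful person would: the job done as asked, in the order asked, and still so for the second after the job is handed in, while the arm keeps its last pose, push and grip.
It also fails if it takes over 58 s, if anything falls off the work surface, if the arm or the gripper's body presses on something with over 40 N, if the wrist force passes 120 N, or if a joint passes its speed limit or range.

## Working session

There is one attempt and no reset: what is moved stays moved. The work goes in short steps, Python scripts to look and compute and a tool call to move; the robot and the scene stay as the last step left them, time stands still between calls to the robot, and variables do not carry over. Pictures are saved under pics/ and viewed, and the job is handed in when it is done.

Besides the shell and the picture viewer there is one more tool, called after "Emit:" by a JSON object that holds its "op" and its "data". send_rows: Moves the arm, as the interface text tells. Its arguments: {"type":"object","properties":{"steps":{"type":"array","items":{"type":"array"}},"jaw":{"type":"number"}},"required":["steps"]}

```bash
ls -la; mkdir -p pics; python3 - <<'E'
from bench import status, eyes, ticket, bot
import cv2,json
s=status.get_state(); print(s)
for n in ["scene","top","wrist"]:
    im=eyes.camera(n); cv2.imwrite(f"pics/{n}0.png",im[:,:,::-1]); c=eyes.get_calibration(n); print(n,c)
print([a for a in dir(bot) if a[0]!='_'])
E
```

```text
total 12
drwxr-xr-x  3 agent agent 4096 Dec  7 13:51 .
drwxr-xr-x 23 root  root  4096 Dec  7 13:50 ..
drwxr-xr-x  2 agent agent 4096 Dec  7 13:51 pics
{'t': 0.0, 'joint_pos': array([-5.53696064e+01,  2.20900785e+01,  3.76051903e-01, -2.99682561e-02,
       -6.84128022e+01, -1.48169725e+01]), 'joint_vel': array([ 0.02109162, -0.00166907,  0.01474686,  0.05624537, -0.00229105,
       -0.043216  ]), 'joint_efforts': array([ 1.59773612e-03, -3.92289162e+01,  1.88401991e+01,  4.18603152e+00,
       -4.61320218e-03, -1.68097353e-05]), 'position': array([ 0.21165462, -0.58740734,  0.23020081]), 'tcp_rot': array([[-9.40866748e-01, -3.38775776e-01, -8.57714404e-04],
       [-3.38776848e-01,  9.40864415e-01,  2.09775901e-03],
       [ 9.63230248e-05,  2.26428548e-03, -9.99997432e-01]]), 'wrist_force': array([-0.87212912,  0.58853385,  0.36241804]), 'moment': array([0.00181607, 0.01977482, 0.02278126]), 'grip_width': 0.08547623189694693}
scene {'fx': 520.3079773253745, 'fy': 520.3079773253745, 'cx': 270.51509946061714, 'cy': 207.3295544188587, 'world_to_cam': array([[-0.04742208,  0.99870272, -
[... 281 characters left out ...]
6254161452, 'cy': 217.4353743703397, 'world_to_cam': array([[-0.0086288 , -0.99988091,  0.01279484, -0.04147456],
       [-0.99865928,  0.00796373, -0.05114894,  0.51709604],
       [ 0.05104095, -0.01321904, -0.99860907,  1.37624549],
       [ 0.        ,  0.        ,  0.        ,  1.        ]])}
wrist {'fx': 344.64915011969185, 'fy': 344.64915011969185, 'cx': 284.82889546963673, 'cy': 207.1379232239555, 'world_to_cam': array([[-0.33656642,  0.94165606,  0.00263051,  0.62359414],
       [ 0.89592631,  0.31935922,  0.30874865, -0.04120308],
       [ 0.28989496,  0.10627117, -0.95114003,  0.38148834],
       [ 0.        ,  0.        ,  0.        ,  1.        ]])}
['Unreachable', 'grip_depth']
```

View pics/top0.png

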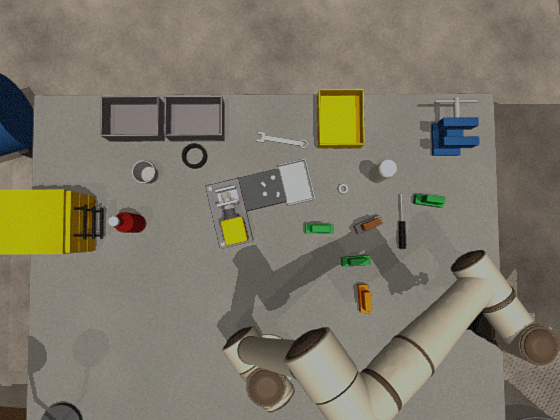

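View pics/scene0.png

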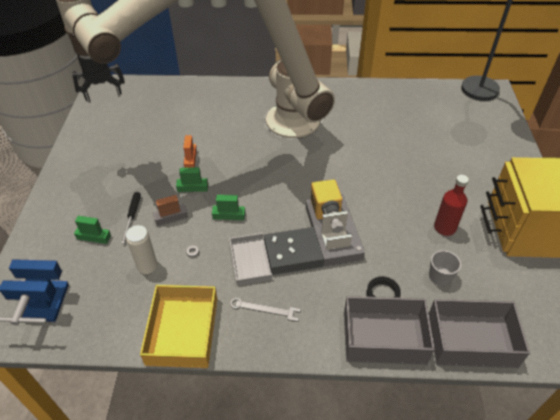

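View pics/wrist0.png

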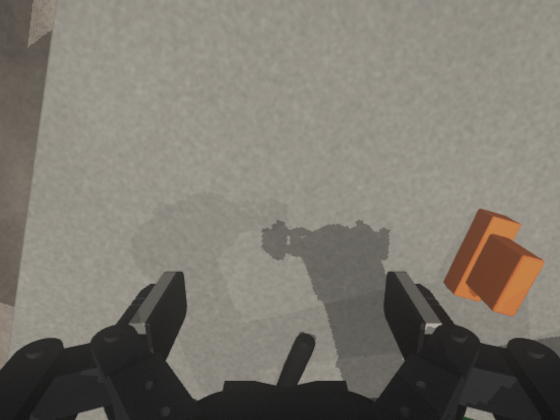

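The top view shows the fixture: runner at about (233,231), deck at (263,190), tray at (295,182). The real scraper (grey foot, brown grip) is at (368,224), with the green and orange ones being look-alikes. I'll zoom in.

```bash
python3 - <<'E'
import cv2
a=cv2.imread('pics/top0.png')
cv2.imwrite('pics/z1.png',cv2.resize(a[150:260,195:330],None,fx=5.5,fy=5.5,interpolation=cv2.INTER_CUBIC)[:600])
cv2.imwrite('pics/z2.png',cv2.resize(a[195:275,300:420],None,fx=6,fy=6,interpolation=cv2.INTER_CUBIC))
b=cv2.imread('pics/scene0.png')
cv2.imwrite('pics/z3.png',cv2.resize(b[170:290,220:370],None,fx=5,fy=5,interpolation=cv2.INTER_CUBIC))
cv2.imwrite('pics/z4.png',cv2.resize(b[160:280,80:230],None,fx=5,fy=5,interpolation=cv2.INTER_CUBIC))
E
```

```text
(no output)
```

View pics/z1.png

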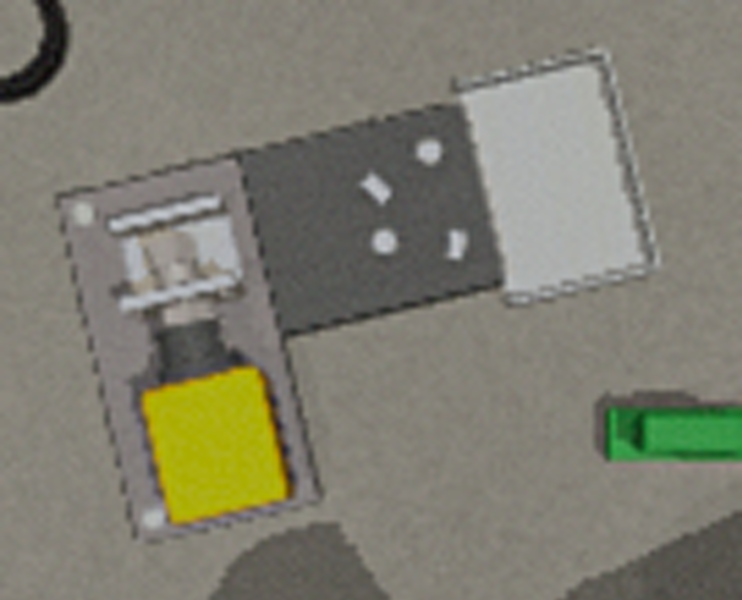

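View pics/z2.png

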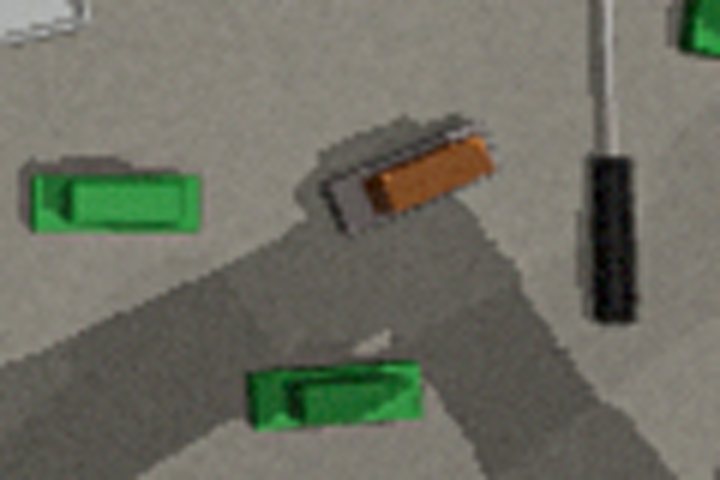

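View pics/z3.png

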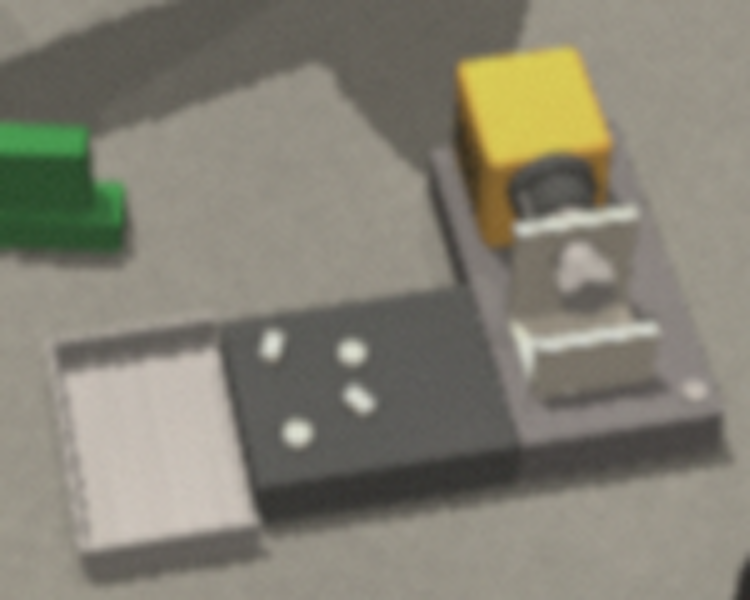

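View pics/z4.png

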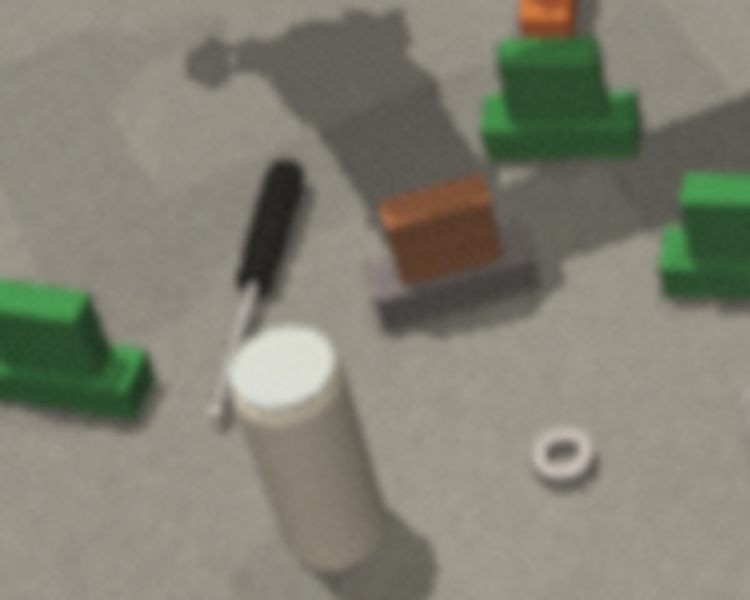

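```bash
cat > h.py <<'E'
import numpy as np, cv2
from scipy.optimize import least_squares
from bench import status, eyes, ticket, bot
def proj(c,P):
    P=np.atleast_2d(P); q=(c['world_to_cam'][:3,:3]@P.T).T+c['world_to_cam'][:3,3]
    return np.c_[c['fx']*q[:,0]/q[:,2]+c['cx'],c['fy']*q[:,1]/q[:,2]+c['cy']]
def ray(c,uv,z):
    W=c['world_to_cam'];R=W[:3,:3];o=-R.T@W[:3,3]
    d=R.T@np.array([(uv[0]-c['cx'])/c['fx'],(uv[1]-c['cy'])/c['fy'],1]); return o+d*(z-o[2])/d[2]
def T(p,L):
    x,y,a=p;c,s=np.cos(a),np.sin(a);L=np.atleast_2d(L)/1000.
    return np.c_[x+c*L[:,0]-s*L[:,1],y+s*L[:,0]+c*L[:,1],L[:,2]]
def fit(obs,p0):
    # obs: list of (calib, uv Nx2, L Nx3)
    f=lambda p:np.concatenate([(proj(c,T(p,L))-uv).ravel() for c,uv,L in obs])
    r=least_squares(f,p0,loss='soft_l1'); return r.x,r.fun.reshape(-1,2)
def unz(px,off,k): return np.array(off)+(np.array(px,float)+.5)/k-.5
E
cat > f0.py <<'E'
from h import *
t=eyes.get_calibration('top');s=eyes.get_calibration('scene')
Lf=np.array([[60,-200,40],[-60,-200,40],[60,-50,40],[-60,-50,40],[-80,38,120],[-80,-38,120],[-165,-38,120],[-165,38,120],[75,-300,28],[-75,-300,28]])
u1=unz([(460,100),(503,287),(240,153),(287,333),(142,395),(262,367),(292,495),(175,523),(608,50),(657,264)],(195,150),5.5)
u2=unz([(262,487),(222,325),(520,440),(465,287),(608,150),(492,163),(458,65),(575,48)],(220,170),5)
F,r=fit([(t,u1,Lf),(s,u2,Lf[:8])],[.6,.1,.2]); print('fix',F,np.degrees(F[2]));print(r.round(1).tolist())
for o in ([(t,u1,Lf)],[(s,u2,Lf[:8])]): print(fit(o,F)[0])
# scraper: grip top corners and foot; scraper y along long axis
g=np.array([[12,32,85],[12,-32,85],[-12,-32,85],[-12,32,85]])
v1=unz([(375,181),(484,136),(496,175),(389,213)],(300,195),6)
v2=unz([(392,226),(494,203),(485,178),(378,205)],(80,160),5)
ft=np.array([[17,50,30],[17,-50,30],[17,50,0],[17,-50,0]])
# top view: left = +y world ; scene: left = -y world
S,r=fit([(t,v1,g),(s,v2[[1,0,3,2]],g),(s,unz([(538,258),(377,305),(539,290),(388,333)],(80,160),5),ft)],[.5,-.25,.2]); print('scr',S,np.degrees(S[2]));print(r.round(1).tolist())
for n,px,zz in [('tape',(195,156),25),('spare',(343,188),14)]: print(n,ray(t,px,zz/1000))
for nm,px in dict(c1=(430,151),c2=(376,188),c3=(385,241),c4=(457,244)).items():
    w=ray(t,unz(px,(195,150),5.5),.047); d=w[:2]-F[:2];c,q=np.cos(F[2]),np.sin(F[2]);print(nm,w.round(4),((c*d[0]+q*d[1])*1000).round(1),((-q*d[0]+c*d[1])*1000).round(1))
for nm,px in dict(c1=(297,433),c2=(359,398),c3=(352,351),c4=(272,345)).items():
    w=ray(s,unz(px,(220,170),5),.045); d=w[:2]-F[:2];c,q=np.cos(F[2]),np.sin(F[2]);print(nm,w.round(4),((c*d[0]+q*d[1])*1000).round(1),((-q*d[0]+c*d[1])*1000).round(1))
E
python3 f0.py
```

```text
fix [0.58850645 0.1323702  0.23215476] 13.301487895487059
[[0.6, -0.2], [0.8, -1.5], [-0.5, 0.1], [-1.1, 0.1], [-0.9, -0.7], [-0.4, -1.0], [0.2, 0.6], [-0.9, 1.0], [-0.4, -1.0], [0.9, 0.4], [-1.3, 0.6], [-0.9, -0.4], [0.0, 1.3], [0.8, -0.7], [1.6, -1.1], [-1.0, 0.2], [-1.1, -1.1], [0.4, -1.4]]
[0.58776557 0.13161322 0.23271425]
[0.58961514 0.13323186 0.23242308]
scr [ 0.48973853 -0.36602529  0.38425147] 22.015987759230466
[[0.2, -0.9], [-0.8, -0.6], [-0.1, -0.6], [0.6, 0.2], [0.0, -0.6], [-0.9, 0.3], [0.4, -1.1], [0.1, -1.1], [0.1, 0.2], [-0.1, -0.6], [1.2, 0.2], [-0.5, 0.1]]
tape [0.73942384 0.25188618 0.025     ]
spare [ 0.62159355 -0.28076833  0.014     ]
c1 [ 0.658  -0.0268  0.047 ] 31.1 -170.9
c2 [0.6344 0.0081 0.047 ] 16.0 -131.5
c3 [0.6002 0.0025 0.047 ] -18.5 -129.1
c4 [ 0.5979 -0.0436  0.047 ] -31.3 -173.4
c1 [ 0.6571 -0.0268  0.045 ] 30.1 -170.7
c2 [0.6316 0.0072 0.045 ] 13.1 -131.7
c3 [0.5981 0.0025 0.045 ] -20.5 -128.6
c4 [ 0.5953 -0.0434  0.045 ] -33.9 -172.6
```

```bash
cat >> h.py <<'E'
F=(0.5887,0.1324,np.radians(13.3)); S=(0.4897,-0.3660,np.radians(22.0))
def go(p,ydeg=None,st=None):
    """shift in tool axes (m) and yaw (rad) from present pose to TCP p with tool y at world angle ydeg, tool down"""
    s=st or status.get_state(); R=s['tcp_rot']; a=np.arctan2(R[1,1],R[0,1])
    y=np.array([np.cos(a),np.sin(a),0]); z=np.array([0,0,-1.]); x=np.cross(y,z)
    d=np.array(p)-s['position']; sh=np.array([x@d,y@d,z@d])
    yaw=0 if ydeg is None else -((ydeg-np.degrees(a)+180)%360-180)
    print('t',round(s['t'],2),'pos',s['position'].round(4),'yang',np.degrees(a).round(2),'f',s['wrist_force'].round(1),'w',round(s['grip_width'],4),'| shift',sh.round(4),'yaw',np.radians(yaw).round(3),'dist',np.linalg.norm(d).round(3))
def fx(x,y,z): return T(F,[x,y,z])[0]
E
python3 - <<'E'
from h import *
t=eyes.get_calibration('top')
go([.4897,-.366,.20],22); go([.4897,-.366,.039],22)
print(status.get_state()['joint_pos'])
for px in [(355,261),(319,228),(402,215),(368,298)]: print(px, ray(t,px,.05))
E
```

```text
t 0.15 pos [ 0.2117 -0.5876  0.2304] yang 109.8 f [ 0.5 -0.3  0.4] w 0.0853 | shift [-0.3366  0.1143  0.0304] yaw 1.532 dist 0.357
t 0.15 pos [ 0.2117 -0.5876  0.2304] yang 109.8 f [ 0.5 -0.3  0.4] w 0.0853 | shift [-0.3366  0.1143  0.1914] yaw 1.532 dist 0.404
[-5.53702682e+01  2.20825061e+01  3.95883879e-01 -1.89890328e-02
 -6.84123149e+01 -1.48177914e+01]
(355, 261) [ 0.36026352 -0.3118153   0.05      ]
(319, 228) [ 0.47664007 -0.18742327  0.05      ]
(402, 215) [ 0.51998469 -0.4808239   0.05      ]
(368, 298) [ 0.23167189 -0.35475818  0.05      ]
```

Emit:
{"op": "send_rows", "data": {"steps": [[[-0.012, 0.004, 0], 0.06], [[-0.04, 0.013, 0], 0.17], [[-0.075, 0.025, 0.003], 0.29], [[-0.112, 0.038, 0.006], 0.41], [[-0.149, 0.051, 0.009], 0.53], [[-0.186, 0.063, 0.012], 0.65], [[-0.223, 0.076, 0.015], 0.77], [[-0.26, 0.088, 0.019], 0.89], [[-0.295, 0.1, 0.024], 1.01], [[-0.322, 0.109, 0.028], 1.13]], "jaw": 0.25}}

```text
t: 0.98
position: [0.4797, -0.3741, 0.2027]
tcp_rot: [[-0.707, 0.707, -0.0], [0.707, 0.707, 0.0], [0.0, 0.0, -1.0]]
wrist_force: [-0.0, 0.0, 0.9]
grip_width: 0.0535
```

```bash
python3 - <<'E'
from h import *
go([.4897,-.366,.20],22); go([.4897,-.366,.039],22)
E
```

```text
t 0.98 pos [ 0.4797 -0.3741  0.2027] yang 44.98 f [-0.   0.   0.9] w 0.0535 | shift [-0.0014  0.0128  0.0027] yaw 0.401 dist 0.013
t 0.98 pos [ 0.4797 -0.3741  0.2027] yang 44.98 f [-0.   0.   0.9] w 0.0535 | shift [-0.0014  0.0128  0.1637] yaw 0.401 dist 0.164
```

Emit:
{"op": "send_rows", "data": {"steps": [[[-0.001, 0.009, 0.001], 0.11], [[-0.0014, 0.0128, 0.002], 0.22], [[-0.0014, 0.0128, 0.0027], 0.32], [[-0.0014, 0.0128, 0.0027], 0.401], [[-0.0014, 0.0128, 0.0027], 0.401]]}}

```text
t: 1.4
position: [0.4878, -0.3678, 0.2]
tcp_rot: [[-0.378, 0.926, -0.001], [0.926, 0.378, 0.001], [0.001, -0.001, -1.0]]
wrist_force: [-0.4, -1.0, 0.0]
grip_width: 0.0532
```

```bash
python3 - <<'E'
from h import *
go([.4897,-.366,.039],22)
w=eyes.get_calibration('wrist'); im=eyes.camera('wrist')[:,:,::-1].copy()
for L in ([[12,32,85],[12,-32,85],[-12,-32,85],[-12,32,85]],[[17,50,30],[17,-50,30],[-17,-50,30],[-17,50,30]]):
    cv2.polylines(im,[proj(w,T(S,L)).astype(int)],True,(255,0,255),1)
cv2.imwrite('pics/w1.png',im)
E
```

```text
t 1.4 pos [ 0.4878 -0.3678  0.2   ] yang 22.21 f [-0.4 -1.   0. ] w 0.0532 | shift [0.0009 0.0024 0.161 ] yaw 0.004 dist 0.161
```

View pics/w1.png

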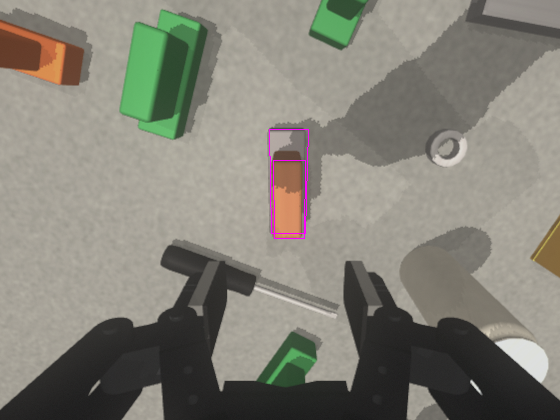

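The overlay of my estimated pose lies on the scraper's grip (outline at 271–305, 162–238), so the pose is good. Descending.

Emit:
{"op": "send_rows", "data": {"steps": [[[0.001, 0.002, 0.012], 0], [[0.001, 0.002, 0.035], 0], [[0.001, 0.002, 0.065], 0], [[0.001, 0.002, 0.095], 0], [[0.001, 0.002, 0.122], 0], [[0.001, 0.002, 0.143], 0], [[0.001, 0.002, 0.156], 0], [[0.001, 0.002, 0.16], 0], [[0.001, 0.002, 0.16], 0]]}}

```text
t: 2.2
position: [0.4886, -0.3664, 0.0394]
tcp_rot: [[-0.38, 0.925, -0.003], [0.925, 0.38, 0.001], [0.002, -0.002, -1.0]]
wrist_force: [0.3, 0.2, 0.0]
grip_width: 0.0532
```

Emit:
{"op": "send_rows", "data": {"steps": [[[0, 0, 0], 0], [[0, 0, 0], 0], [[0, 0, 0], 0], [[0, 0, 0], 0], [[0, 0, 0], 0], [[0, 0, 0], 0]], "jaw": -1}}

```text
t: 2.7
position: [0.4901, -0.367, 0.0421]
tcp_rot: [[-0.379, 0.925, 0.002], [0.925, 0.379, -0.001], [-0.002, 0.002, -1.0]]
wrist_force: [-0.2, -0.5, 6.8]
grip_width: 0.0234
```

```bash
python3 - <<'E'
from h import *
p=fx(-1.5,-88,61.5)
go([p[0],p[1],.150],103.3)
w=eyes.get_calibration('wrist'); im=eyes.camera('wrist')[:,:,::-1].copy()
cv2.imwrite('pics/w2.png',im)
E
```

```text
t 2.7 pos [ 0.4901 -0.367   0.0421] yang 22.3 f [-0.2 -0.5  6.8] w 0.0234 | shift [ 0.338   0.2654 -0.1079] yaw -1.414 dist 0.443
```

View pics/w2.png

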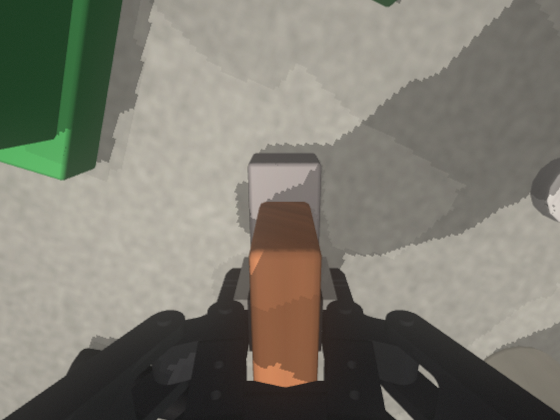

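Emit:
{"op": "send_rows", "data": {"steps": [[[0, 0, -0.006], 0], [[0, 0, -0.022], 0], [[0, 0, -0.047], 0], [[0, 0, -0.074], 0], [[0, 0, -0.1], 0], [[0.005, 0.004, -0.117], -0.03], [[0.018, 0.014, -0.123], -0.1], [[0.038, 0.03, -0.123], -0.2], [[0.063, 0.05, -0.123], -0.31], [[0.09, 0.071, -0.123], -0.43]]}}

```text
t: 3.58
position: [0.5201, -0.2553, 0.163]
tcp_rot: [[-0.732, 0.681, -0.001], [0.681, 0.732, 0.001], [0.002, -0.0, -1.0]]
wrist_force: [-0.0, 0.1, -2.8]
grip_width: 0.0236
```

```bash
python3 - <<'E'
from h import *
p=fx(-1.5,-88,61.5)
go([p[0],p[1],.160],103.3)
E
```

```text
t 3.58 pos [ 0.5201 -0.2553  0.163 ] yang 47.09 f [-0.   0.1 -2.8] w 0.0236 | shift [0.1414 0.2805 0.003 ] yaw -0.981 dist 0.314
```

Emit:
{"op": "send_rows", "data": {"steps": [[[0.015, 0.03, 0], -0.12], [[0.03, 0.06, 0], -0.24], [[0.046, 0.092, 0], -0.36], [[0.063, 0.125, 0], -0.48], [[0.08, 0.158, 0], -0.6], [[0.096, 0.19, 0], -0.72], [[0.111, 0.22, 0], -0.83], [[0.124, 0.246, 0], -0.92], [[0.134, 0.266, 0.001], -0.97], [[0.14, 0.278, 0.002], -0.981]]}}

```text
t: 4.42
position: [0.6085, 0.0449, 0.1607]
tcp_rot: [[-0.973, -0.23, -0.001], [-0.23, 0.973, 0.0], [0.001, 0.001, -1.0]]
wrist_force: [0.2, -1.0, -1.9]
grip_width: 0.0234
```

Emit:
{"op": "send_rows", "data": {"steps": [[[0.0014, 0.002, 0.008], 0], [[0.0014, 0.002, 0.022], 0], [[0.0014, 0.002, 0.038], 0], [[0.0014, 0.002, 0.05], 0], [[0.0014, 0.002, 0.055], 0], [[0.0014, 0.002, 0.055], 0]]}}

```text
t: 4.92
position: [0.6051, 0.0427, 0.1046]
tcp_rot: [[-0.974, -0.225, -0.005], [-0.225, 0.974, -0.001], [0.005, -0.0, -1.0]]
wrist_force: [-0.3, 0.2, -2.4]
grip_width: 0.023
```

```bash
python3 - <<'E'
from h import *
p=fx(-1.5,-88,0)
go([p[0],p[1],.0835],103.3)
w=eyes.get_calibration('wrist'); im=eyes.camera('wrist')[:,:,::-1].copy()
for P in ([60,-200,40],[-60,-200,40],[60,-50,40]):
    q=proj(w,T(F,[P]))[0]; cv2.drawMarker(im,tuple(int(v) for v in q),(255,0,255))
cv2.imwrite('pics/w3.png',im)
im=eyes.camera('scene')[150:300,190:390,::-1].copy(); cv2.imwrite('pics/s3.png',cv2.resize(im,None,fx=4,fy=4,interpolation=cv2.INTER_CUBIC))
E
```

```text
t 4.92 pos [0.6051 0.0427 0.1046] yang 102.99 f [-0.3  0.2 -2.4] w 0.023 | shift [-0.0032  0.0031  0.0211] yaw -0.005 dist 0.022
```

View pics/w3.png

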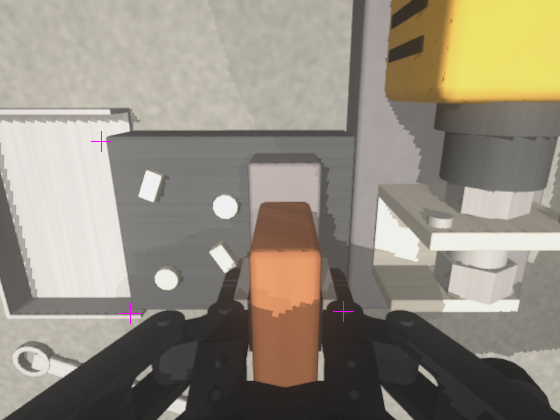

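View pics/s3.png

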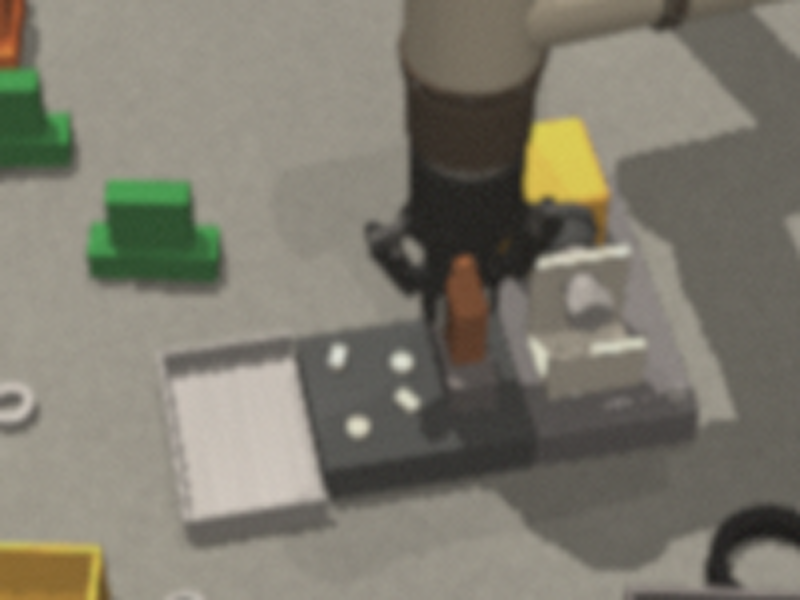

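Emit:
{"op": "send_rows", "data": {"steps": [[[0, 0, 0.006], 0], [[0, 0, 0.012], 0], [[0, 0, 0.015], 0], [[0, 0, 0.015], 0], [[0, 0, 0.015], 0], [[0, 0, 0.015], 0]]}}

```text
t: 5.52
position: [0.607, 0.044, 0.0918]
tcp_rot: [[-0.974, -0.227, 0.0], [-0.227, 0.974, -0.0], [-0.0, -0.0, -1.0]]
wrist_force: [0.4, 0.3, -1.1]
grip_width: 0.0234
```

```bash
python3 - <<'E'
from h import *
p=fx(-1.5,-88,0)
w=eyes.get_calibration('wrist'); im=eyes.camera('wrist')[:,:,::-1].copy()
go([p[0],p[1],.0835],103.3); print(status.get_state()['joint_vel'])
cv2.imwrite('pics/w4raw.png',im)
for x in (-60,60):
  for y in (-200,-50):
    q=proj(w,T(F,[x,y,40]))[0]; print(x,y,q.round(1))
cv2.imwrite('pics/w4.png',cv2.resize(im[90:330,60:400],None,fx=2.35,fy=2.35,interpolation=cv2.INTER_CUBIC))
E
```

```text
t 5.57 pos [0.6071 0.0441 0.0919] yang 103.12 f [ 0.5  0.2 -2.3] w 0.023 | shift [-0.0009  0.0022  0.0084] yaw -0.003 dist 0.009
[-0.10464919  0.01141478 -0.0408648  -0.10916918 -0.08022966  0.01673992]
-60 -200 [ 87.5 139.1]
-60 -50 [355.7 137.6]
60 -200 [120.3 321.2]
60 -50 [345.2 320. ]
```

View pics/w4.png

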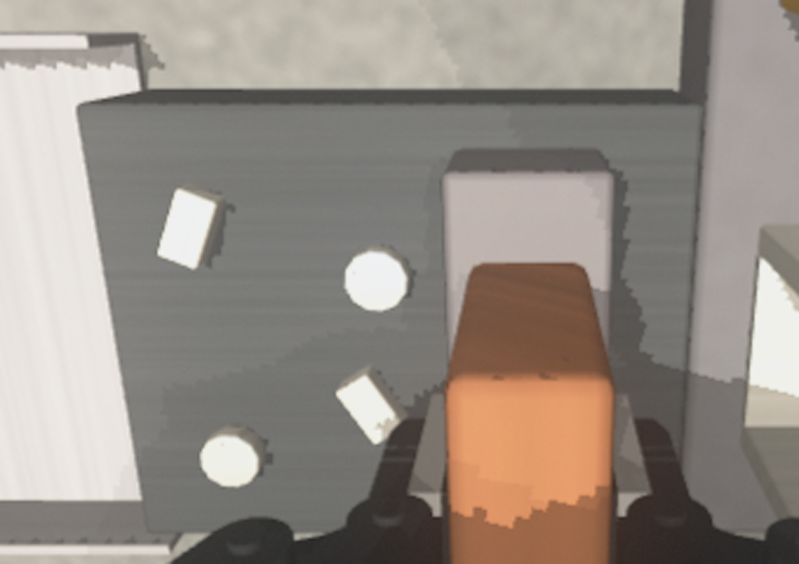

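Emit:
{"op": "send_rows", "data": {"steps": [[[0.001, 0, 0.003], 0], [[0.001, 0, 0.006], 0], [[0.001, 0, 0.0083], 0], [[0.001, 0, 0.0083], 0], [[0.001, 0, 0.0083], 0], [[0.001, 0, 0.0083], 0]]}}

```text
t: 6.07
position: [0.6059, 0.0438, 0.0833]
tcp_rot: [[-0.974, -0.227, 0.0], [-0.227, 0.974, -0.0], [-0.0, -0.0, -1.0]]
wrist_force: [0.1, 0.1, -2.0]
grip_width: 0.0237
```

```bash
python3 - <<'E'
from h import *
go([.607,.044,.0835],103.3)
im=eyes.camera('wrist')[:,:,::-1].copy()
cv2.imwrite('pics/w5.png',im)
im=eyes.camera('scene')[180:280,220:370,::-1].copy(); cv2.imwrite('pics/s5.png',cv2.resize(im,None,fx=5,fy=5,interpolation=cv2.INTER_CUBIC))
E
```

```text
t 6.07 pos [0.6059 0.0438 0.0833] yang 103.11 f [ 0.1  0.1 -2. ] w 0.0237 | shift [-0.0011 -0.     -0.0002] yaw -0.003 dist 0.001
```

View pics/w5.png

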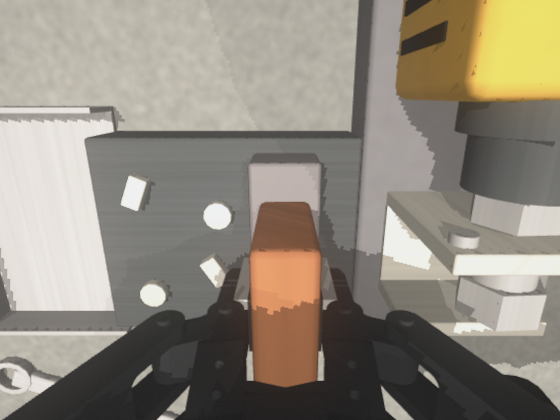

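View pics/s5.png

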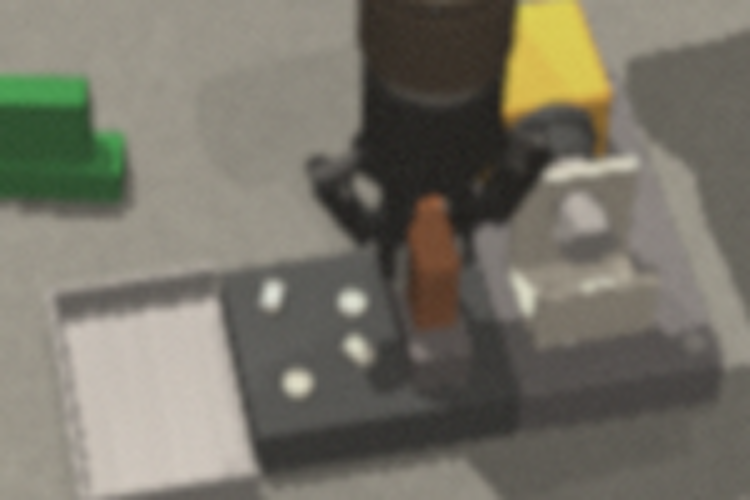

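The scraper is just above the deck behind all four chips (wrist view chips at 134,193 / 217,216 / 213,270 / 153,294), with no contact force. Sweeping.

Emit:
{"op": "send_rows", "data": {"steps": [[[0, -0.003, 0], 0], [[0, -0.009, 0], 0], [[0, -0.016, 0], 0], [[0, -0.024, 0], 0], [[0, -0.032, 0], 0], [[0, -0.04, 0], 0], [[0, -0.048, 0], 0], [[0, -0.056, 0], 0], [[0, -0.064, 0], 0], [[0, -0.072, 0], 0]]}}

```text
t: 7.0
position: [0.6224, -0.0273, 0.0833]
tcp_rot: [[-0.974, -0.227, -0.0], [-0.227, 0.974, 0.0], [0.0, 0.0, -1.0]]
wrist_force: [-0.2, -0.2, -1.8]
grip_width: 0.0232
```

```bash
python3 - <<'E'
from h import *
im=eyes.camera('wrist')[:,:,::-1].copy()
p=fx(-2.5,-216,0)
go([p[0],p[1],.0835],103.3)
cv2.imwrite('pics/w6.png',im)
E
```

```text
t 7.05 pos [ 0.6226 -0.0284  0.0833] yang 103.04 f [ 1.2 -0.9 -2.8] w 0.0234 | shift [-0.0018 -0.0517 -0.0002] yaw -0.005 dist 0.052
```

View pics/w6.png

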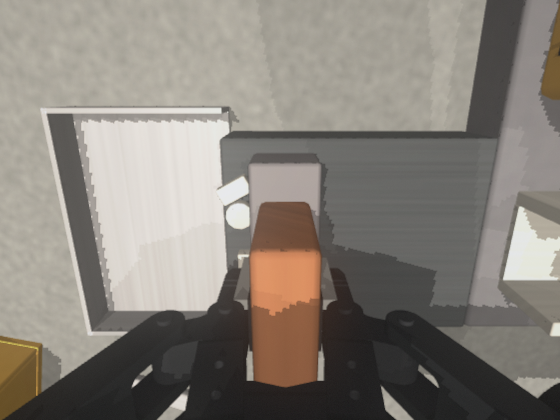

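Emit:
{"op": "send_rows", "data": {"steps": [[[0, -0.005, 0], 0], [[0, -0.011, 0], 0], [[0, -0.018, 0], 0], [[0, -0.025, 0], 0], [[0, -0.032, 0], 0], [[0, -0.039, 0], 0], [[0, -0.046, 0], 0], [[0, -0.052, 0], 0], [[0, -0.055, 0], 0], [[0, -0.055, 0], 0]]}}

```text
t: 7.88
position: [0.6348, -0.0808, 0.0832]
tcp_rot: [[-0.974, -0.226, -0.0], [-0.226, 0.974, -0.0], [0.0, -0.0, -1.0]]
wrist_force: [0.3, -0.2, -2.5]
grip_width: 0.0236
```

Emit:
{"op": "send_rows", "data": {"steps": [[[0, 0, -0.008], 0], [[0, 0, -0.026], 0], [[0, 0, -0.05], 0], [[0, 0, -0.07], 0], [[0, 0, -0.08], 0], [[0, 0, -0.08], 0]]}}

```text
t: 8.38
position: [0.6364, -0.0796, 0.167]
tcp_rot: [[-0.974, -0.228, 0.007], [-0.228, 0.974, 0.0], [-0.007, -0.001, -1.0]]
wrist_force: [-0.8, 1.2, -1.2]
grip_width: 0.0239
```

```bash
python3 - <<'E'
from h import *
im=eyes.camera('wrist')[:,:,::-1].copy()
cv2.imwrite('pics/w7.png',im)
im=eyes.camera('scene')[170:290,220:370,::-1].copy(); cv2.imwrite('pics/s7.png',cv2.resize(im,None,fx=5,fy=5,interpolation=cv2.INTER_CUBIC))
go([.4897,-.366,.160],22)
E
```

```text
t 8.48 pos [ 0.6341 -0.0795  0.163 ] yang 103.11 f [-0.3  0.7 -3.3] w 0.0233 | shift [ 0.2056 -0.2463  0.003 ] yaw 1.416 dist 0.321
```

View pics/w7.png

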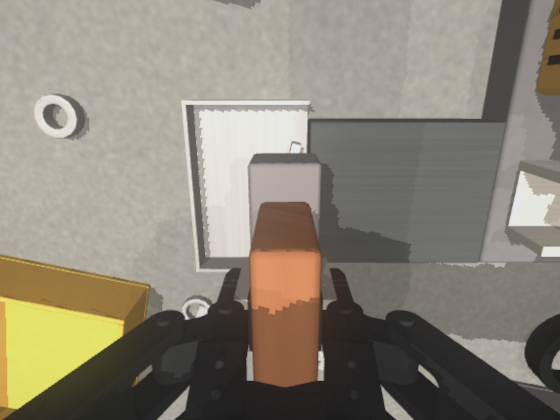

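View pics/s7.png

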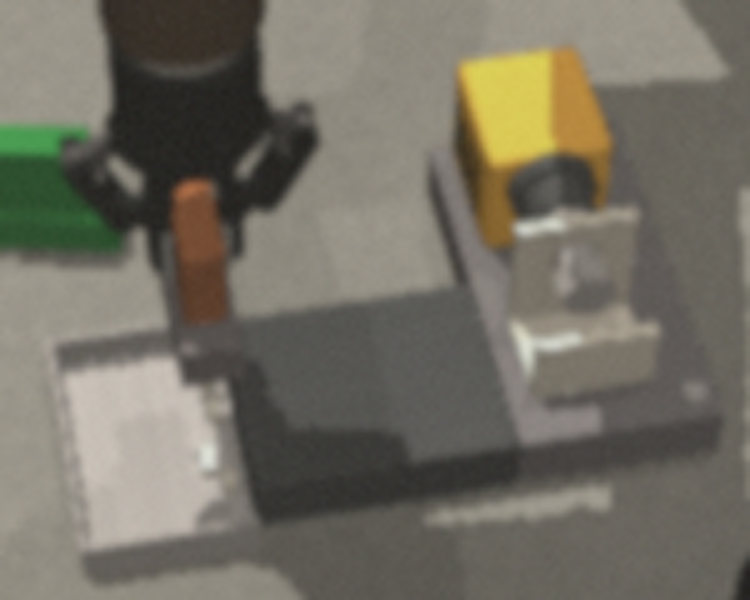

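Deck is empty and chips are at the tray end. Carrying the scraper back to its old place.

Emit:
{"op": "send_rows", "data": {"steps": [[[0.008, -0.01, 0], 0.07], [[0.026, -0.031, 0], 0.18], [[0.047, -0.056, 0], 0.3], [[0.069, -0.083, 0], 0.42], [[0.091, -0.109, 0], 0.54], [[0.113, -0.135, 0], 0.66], [[0.135, -0.162, 0], 0.78], [[0.156, -0.187, 0], 0.9], [[0.176, -0.211, 0], 1.02], [[0.19, -0.228, 0], 1.14]]}}

```text
t: 9.32
position: [0.4988, -0.3466, 0.1612]
tcp_rot: [[-0.607, 0.795, -0.004], [0.795, 0.607, 0.002], [0.004, -0.002, -1.0]]
wrist_force: [0.1, 0.3, -1.8]
grip_width: 0.0235
```

```bash
python3 - <<'E'
from h import *
go([.4897,-.366,.160],22)
E
```

```text
t 9.32 pos [ 0.4988 -0.3466  0.1612] yang 37.35 f [ 0.1  0.3 -1.8] w 0.0235 | shift [-0.0099 -0.019   0.0012] yaw 0.268 dist 0.021
```

Emit:
{"op": "send_rows", "data": {"steps": [[[-0.004, -0.009, 0], 0.1], [[-0.008, -0.016, 0.003], 0.2], [[-0.0099, -0.019, 0.015], 0.268], [[-0.0099, -0.019, 0.035], 0.268], [[-0.0099, -0.019, 0.06], 0.268], [[-0.0099, -0.019, 0.083], 0.268], [[-0.0099, -0.019, 0.1], 0.268], [[-0.0099, -0.019, 0.11], 0.268], [[-0.0099, -0.019, 0.112], 0.268], [[-0.0099, -0.019, 0.112], 0.268]]}}

```text
t: 10.15
position: [0.4918, -0.3643, 0.0501]
tcp_rot: [[-0.382, 0.924, -0.002], [0.924, 0.382, 0.001], [0.002, -0.002, -1.0]]
wrist_force: [0.3, -0.3, -1.6]
grip_width: 0.0235
```

Emit:
{"op": "send_rows", "data": {"steps": [[[0, 0, 0.001], 0], [[0, 0, 0.002], 0], [[0, 0, 0.003], 0], [[0, 0, 0.004], 0], [[0, 0, 0.004], 0]]}}

```text
t: 10.57
position: [0.4925, -0.3646, 0.0477]
tcp_rot: [[-0.382, 0.924, 0.001], [0.924, 0.382, -0.0], [-0.0, 0.001, -1.0]]
wrist_force: [0.1, 0.5, -3.2]
grip_width: 0.0233
```

```bash
python3 - <<'E'
from h import *
go([.4897,-.366,.042],22)
E
```

```text
t 10.57 pos [ 0.4925 -0.3646  0.0477] yang 22.43 f [ 0.1  0.5 -3.2] w 0.0233 | shift [-0.0003 -0.0031  0.0057] yaw 0.008 dist 0.007
```

Emit:
{"op": "send_rows", "data": {"steps": [[[0, 0, 0.002], 0], [[0, 0, 0.0035], 0], [[0, 0, 0.005], 0], [[0, 0, 0.005], 0], [[0, 0, 0.005], 0]]}}

```text
t: 10.98
position: [0.4924, -0.3646, 0.0422]
tcp_rot: [[-0.382, 0.924, -0.0], [0.924, 0.382, 0.0], [0.0, -0.0, -1.0]]
wrist_force: [0.6, -0.2, -2.0]
grip_width: 0.0233
```

Not touching yet; feel the last millimetres.

Emit:
{"op": "send_rows", "data": {"steps": [[[0, 0, 0.0005], 0], [[0, 0, 0.001], 0], [[0, 0, 0.001], 0], [[0, 0, 0.001], 0]]}}

```text
t: 11.32
position: [0.4924, -0.3646, 0.0421]
tcp_rot: [[-0.382, 0.924, 0.0], [0.924, 0.382, -0.0], [-0.0, 0.0, -1.0]]
wrist_force: [-2.3, 3.1, 6.1]
grip_width: 0.0236
```

Emit:
{"op": "send_rows", "data": {"steps": [[[0, 0, 0.0005], 0], [[0, 0, 0.001], 0], [[0, 0, 0.001], 0], [[0, 0, 0.001], 0]]}}

```text
t: 11.65
position: [0.4924, -0.3645, 0.0421]
tcp_rot: [[-0.382, 0.924, 0.0], [0.924, 0.382, -0.0], [-0.001, 0.0, -1.0]]
wrist_force: [-3.2, 3.4, 10.3]
grip_width: 0.0235
```

Emit:
{"op": "send_rows", "data": {"steps": [[[0, 0, -0.001], 0], [[0, 0, -0.001], 0], [[0, 0, -0.001], 0], [[0, 0, -0.001], 0], [[0, 0, -0.001], 0]], "jaw": 0.3}}

```text
t: 12.07
position: [0.4924, -0.3646, 0.041]
tcp_rot: [[-0.382, 0.924, -0.0], [0.924, 0.382, 0.0], [0.0, -0.0, -1.0]]
wrist_force: [0.3, 0.5, -0.0]
grip_width: 0.0557
```

Emit:
{"op": "send_rows", "data": {"steps": [[[0, 0, -0.008], 0], [[0, 0, -0.025], 0], [[0, 0, -0.05], 0], [[0, 0, -0.08], 0], [[0, 0, -0.11], 0], [[0, 0, -0.14], 0], [[0, 0, -0.163], 0], [[0, 0, -0.175], 0], [[0, 0, -0.18], 0], [[0, 0, -0.18], 0]]}}

```text
t: 12.9
position: [0.4929, -0.3648, 0.2231]
tcp_rot: [[-0.382, 0.924, 0.003], [0.924, 0.382, -0.001], [-0.002, 0.002, -1.0]]
wrist_force: [0.8, -0.9, 0.6]
grip_width: 0.0556
```

```bash
python3 - <<'E'
from h import *
im=eyes.camera('wrist')[:,:,::-1].copy()
cv2.imwrite('pics/w8.png',im)
im=eyes.camera('scene')[160:280,80:370,::-1].copy(); cv2.imwrite('pics/s8.png',cv2.resize(im,None,fx=2.7,fy=2.7,interpolation=cv2.INTER_CUBIC))
F=(0.5869,.1334,F[2])
import h; h.F=F
p=fx(0,0,0); go([p[0],p[1],.215],103.3)
E
```

```text
t 13.0 pos [ 0.4918 -0.3642  0.2203] yang 22.42 f [-0.4  0.7 -0.6] w 0.0556 | shift [0.4237 0.2777 0.0053] yaw -1.412 dist 0.507
```

View pics/w8.png

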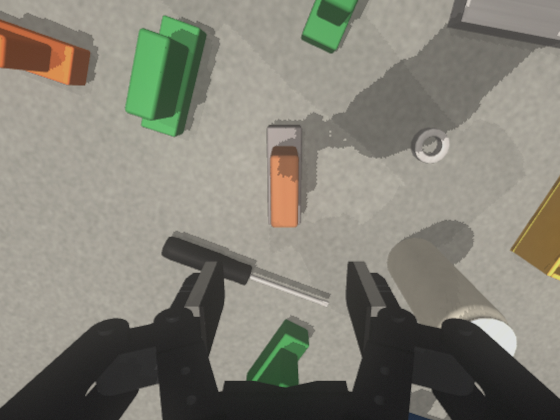

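View pics/s8.png

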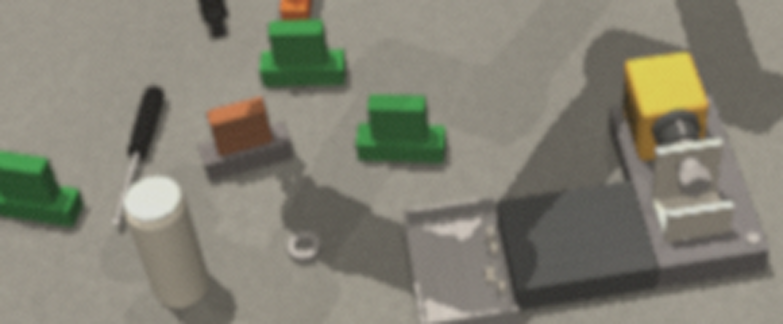

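Scraper is upright on the bench (wrist view 285,185), deck clear, chips against the deck end in the tray. Now to the bolt.

Emit:
{"op": "send_rows", "data": {"steps": [[[0.012, 0.008, 0], -0.06], [[0.038, 0.025, 0], -0.17], [[0.07, 0.046, 0], -0.29], [[0.103, 0.067, 0], -0.41], [[0.136, 0.089, 0], -0.53], [[0.169, 0.111, 0], -0.65], [[0.202, 0.132, 0], -0.77], [[0.235, 0.154, 0], -0.89], [[0.265, 0.174, 0], -1.01], [[0.285, 0.187, 0], -1.13]], "jaw": 1}}

```text
t: 13.83
position: [0.556, -0.0269, 0.2196]
tcp_rot: [[-0.999, 0.041, -0.003], [0.041, 0.999, -0.0], [0.003, -0.0, -1.0]]
wrist_force: [0.8, -0.9, -0.4]
grip_width: 0.0852
```

```bash
python3 - <<'E'
from h import *
im=eyes.camera('wrist')[:,:,::-1].copy()
cv2.imwrite('pics/w9.png',im)
import h; h.F=(0.5869,.1334,F[2])
p=fx(0,0,0); go([p[0],p[1],.215],103.3)
E
```

```text
t 13.88 pos [ 0.557  -0.0246  0.2195] yang 88.03 f [0.7 1.5 0.6] w 0.0853 | shift [-0.0245  0.1589  0.0045] yaw -0.267 dist 0.161
```

View pics/w9.png

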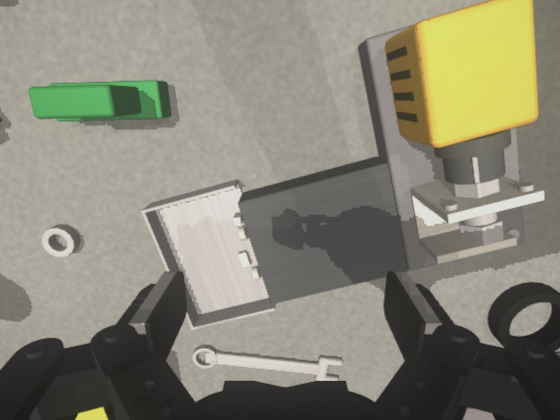

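All four chips are visible in the tray at (238,216), (239,229), (244,258), (252,271). Moving above the bolt.

Emit:
{"op": "send_rows", "data": {"steps": [[[-0.004, 0.025, 0], -0.06], [[-0.009, 0.055, 0.001], -0.14], [[-0.014, 0.088, 0.002], -0.22], [[-0.018, 0.12, 0.003], -0.267], [[-0.022, 0.143, 0.004], -0.267], [[-0.024, 0.156, 0.0045], -0.267], [[-0.0245, 0.1589, 0.0045], -0.267], [[-0.0245, 0.1589, 0.0045], -0.267], [[-0.0245, 0.1589, 0.0045], -0.267]]}}

```text
t: 14.63
position: [0.5883, 0.1266, 0.2163]
tcp_rot: [[-0.977, -0.215, -0.001], [-0.215, 0.977, -0.001], [0.001, -0.0, -1.0]]
wrist_force: [0.1, -0.6, -0.1]
grip_width: 0.0854
```

```bash
python3 - <<'E'
from h import *
import h; h.F=(0.5869,.1334,F[2])
w=eyes.get_calibration('wrist'); im=eyes.camera('wrist')[:,:,::-1].copy()
cv2.imwrite('pics/w10raw.png',im)
for P in ([-23,35,122],[-23,-35,122],[-31,35,122],[-31,-35,122],[31,35,85],[31,-35,85],[23,35,85],[23,-35,85],[-165,38,120],[-80,38,120],[-165,-38,120],[-80,-38,120]):
    q=proj(w,T(h.F,[P]))[0]; print(P,q.round(1)); cv2.drawMarker(im,tuple(int(v) for v in q),(255,0,255),markerSize=8)
cv2.imwrite('pics/w10.png',im)
p=fx(0,0,0); go([p[0],p[1],.076],103.3)
E
```

```text
[-23, 35, 122] [343.1 179.8]
[-23, -35, 122] [244.2 181.5]
[-31, 35, 122] [343.5 168.6]
[-31, -35, 122] [243.6 170.4]
[31, 35, 85] [334.  231.2]
[31, -35, 85] [252.4 232.6]
[23, 35, 85] [334.2 222.5]
[23, -35, 85] [252.  223.9]
[-165, 38, 120] [356.  -57.6]
[-80, 38, 120] [350.1  95. ]
[-165, -38, 120] [226.4 -54.9]
[-80, -38, 120] [235.4  97.1]
t 14.68 pos [0.5884 0.1264 0.2166] yang 102.39 f [-0.   0.5  0. ] w 0.0852 | shift [-1.000e-04  7.200e-03  1.406e-01] yaw -0.016 dist 0.141
```

View pics/w10.png

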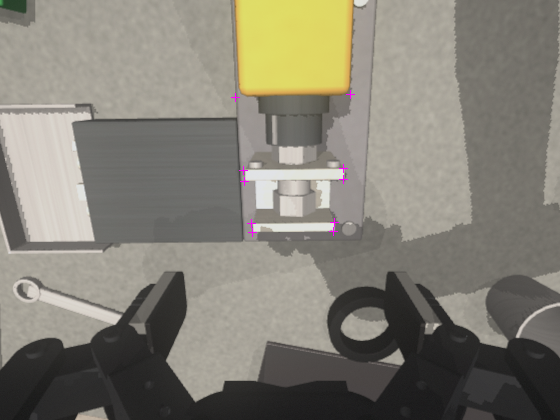

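Predicted bracket, flange and runner corners fall within about 1 px of the image edges (e.g. 343,180 and 334,231). Aligning and descending.

Emit:
{"op": "send_rows", "data": {"steps": [[[0, 0.003, 0.003], -0.008], [[0, 0.006, 0.012], -0.016], [[0, 0.0072, 0.028], -0.016], [[0, 0.0072, 0.046], -0.016], [[0, 0.0072, 0.062], -0.016], [[0, 0.0072, 0.074], -0.016], [[0, 0.0072, 0.08], -0.016], [[0, 0.0072, 0.08], -0.016], [[0, 0.0072, 0.08], -0.016]]}}

```text
t: 15.43
position: [0.5873, 0.1345, 0.1368]
tcp_rot: [[-0.973, -0.232, -0.0], [-0.232, 0.973, -0.0], [0.0, -0.0, -1.0]]
wrist_force: [-0.2, -0.1, 0.1]
grip_width: 0.0856
```

```bash
python3 - <<'E'
from h import *
import h; h.F=(0.5869,.1334,F[2])
p=fx(0,0,0); go([p[0],p[1],.075],103.3)
w=eyes.get_calibration('wrist'); im=eyes.camera('wrist')[:,:,::-1].copy()
for P in ([-23,35,122],[-23,-35,122],[-31,35,122],[-31,-35,122],[31,35,85],[31,-35,85],[23,35,85],[23,-35,85],[-8,0,110],[8,0,110]):
    q=proj(w,T(h.F,[P]))[0]; cv2.drawMarker(im,tuple(int(v) for v in q),(255,0,255),markerSize=8)
cv2.imwrite('pics/w11.png',im)
im=eyes.camera('scene')[150:270,270:400,::-1].copy(); cv2.imwrite('pics/s11.png',cv2.resize(im,None,fx=5,fy=5,interpolation=cv2.INTER_CUBIC))
E
```

```text
t 15.43 pos [0.5873 0.1345 0.1368] yang 103.39 f [-0.2 -0.1  0.1] w 0.0856 | shift [ 0.0006 -0.001   0.0618] yaw 0.002 dist 0.062
```

View pics/w11.png

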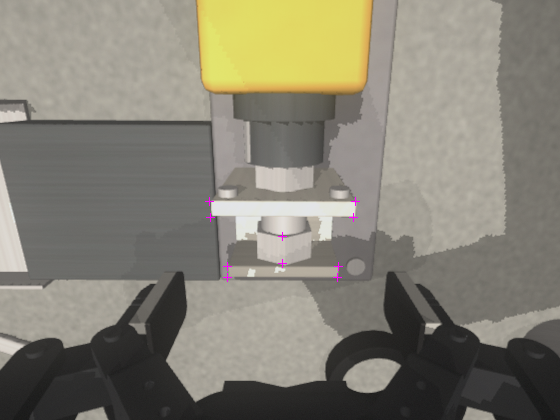

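View pics/s11.png

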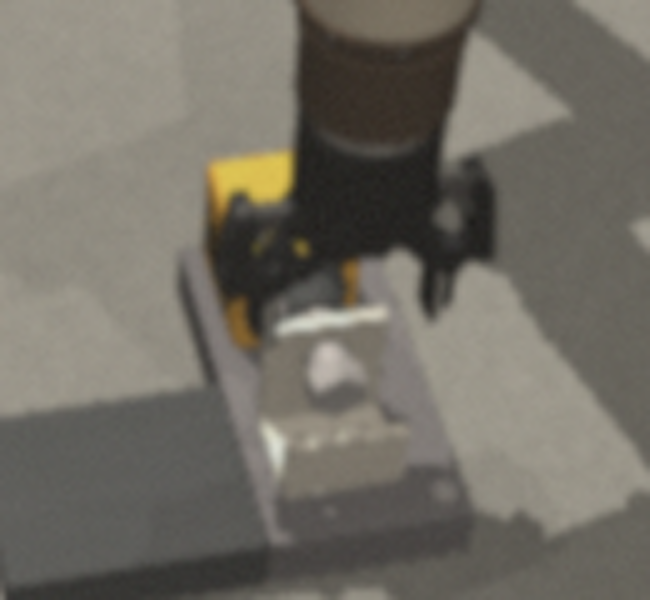

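Emit:
{"op": "send_rows", "data": {"steps": [[[0.0005, 0, 0.006], 0], [[0.0005, 0, 0.014], 0], [[0.0005, 0, 0.023], 0], [[0.0005, 0, 0.032], 0], [[0.0005, 0, 0.041], 0], [[0.0005, 0, 0.049], 0], [[0.0005, 0, 0.056], 0], [[0.0005, 0, 0.06], 0], [[0.0005, 0, 0.062], 0], [[0.0005, 0, 0.062], 0]]}}

```text
t: 16.37
position: [0.5865, 0.1346, 0.0742]
tcp_rot: [[-0.973, -0.232, -0.001], [-0.232, 0.973, -0.0], [0.001, -0.0, -1.0]]
wrist_force: [0.2, 0.1, -0.7]
grip_width: 0.085
```

```bash
python3 - <<'E'
from h import *
import h; h.F=(0.5869,.1334,F[2])
p=fx(0,0,0); go([p[0],p[1],.075],103.3)
w=eyes.get_calibration('wrist'); im=eyes.camera('wrist')[:,:,::-1].copy()
for P in ([-8,0,112],[8,0,112],[31,35,85],[23,-35,85]):
    q=proj(w,T(h.F,[P]))[0]; cv2.drawMarker(im,tuple(int(v) for v in q),(255,0,255),markerSize=8)
cv2.imwrite('pics/w12.png',im)
E
```

```text
t 16.37 pos [0.5865 0.1346 0.0742] yang 103.4 f [ 0.2  0.1 -0.7] w 0.085 | shift [-0.0001 -0.0012 -0.0008] yaw 0.002 dist 0.001
```

View pics/w12.png

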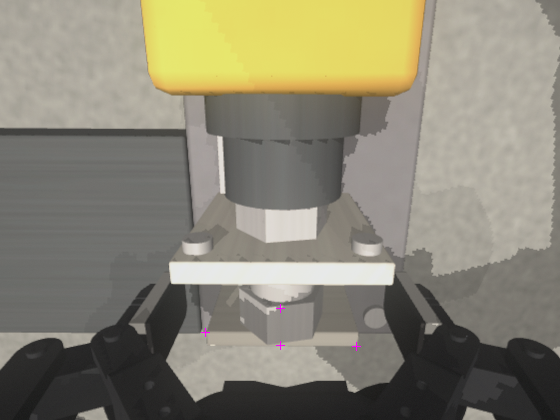

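The head (241–315, rows 290–335) lies between the open fingers, roughly 1.5 mm off their centre line; no contact. Centre and close.

Emit:
{"op": "send_rows", "data": {"steps": [[[0, -0.0015, 0], 0], [[0, -0.0015, 0], 0]]}}

```text
t: 16.58
position: [0.5874, 0.1332, 0.0753]
tcp_rot: [[-0.973, -0.232, 0.001], [-0.232, 0.973, 0.0], [-0.001, 0.0, -1.0]]
wrist_force: [-0.0, 0.3, -0.4]
grip_width: 0.0856
```

Emit:
{"op": "send_rows", "data": {"steps": [[[0, 0, 0], 0], [[0, 0, 0], 0], [[0, 0, 0], 0], [[0, 0, 0], 0], [[0, 0, 0], 0], [[0, 0, 0], 0], [[0, 0, 0], 0], [[0, 0, 0], 0]], "jaw": -1}}

```text
t: 17.25
position: [0.587, 0.1335, 0.0753]
tcp_rot: [[-0.973, -0.232, 0.0], [-0.232, 0.973, 0.0], [-0.0, 0.0, -1.0]]
wrist_force: [-2.3, 1.0, 4.9]
grip_width: 0.0327
```

```bash
python3 - <<'E'
from h import *
import h; h.F=(0.5869,.1334,F[2])
p=fx(0,0,0); go([p[0],p[1],.076],103.3); print(status.get_state()['moment'])
w=eyes.get_calibration('wrist'); im=eyes.camera('wrist')[:,:,::-1].copy()
cv2.imwrite('pics/w13.png',im)
E
```

```text
t 17.25 pos [0.587  0.1335 0.0753] yang 103.41 f [-2.3  1.   4.9] w 0.0327 | shift [ 0.0001 -0.0001 -0.0007] yaw 0.002 dist 0.001
[0.53221434 0.7315218  0.01449836]
```

View pics/w13.png

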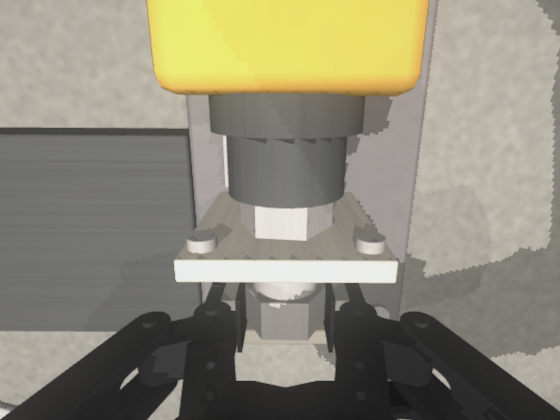

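Emit:
{"op": "send_rows", "data": {"steps": [[[0, 0, 0], 0], [[0, 0, 0], 0], [[0, 0, 0], 0], [[0, 0, 0], 0], [[0, 0, 0], 0], [[0, 0, 0], 0], [[0, 0, 0], 0], [[0, 0, 0], 0], [[0, 0, 0], 0], [[0, 0, 0], 0]]}}

```text
t: 18.13
position: [0.587, 0.1334, 0.0753]
tcp_rot: [[-0.973, -0.232, 0.0], [-0.232, 0.973, 0.0], [-0.0, 0.0, -1.0]]
wrist_force: [-3.5, 1.5, 5.6]
grip_width: 0.0322
```

```bash
python3 - <<'E'
from h import *
go([.587,.1335,.076],103.3); print(status.get_state()['moment'])
im=eyes.camera('wrist')[:,:,::-1].copy()
cv2.imwrite('pics/w14.png',im[180:400,130:450])
E
```

```text
t 18.13 pos [0.587  0.1334 0.0753] yang 103.41 f [-3.5  1.5  5.6] w 0.0322 | shift [ 0.      0.0001 -0.0007] yaw 0.002 dist 0.001
[ 0.56451845  0.85637141 -0.00161   ]
```

View pics/w14.png

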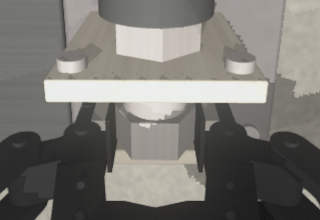

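Emit:
{"op": "send_rows", "data": {"steps": [[[0, 0, 0], 0], [[0, 0, 0], 0], [[0, 0, 0], 0], [[0, 0, 0], 0], [[0, 0, 0], 0], [[0, 0, 0], 0], [[0, 0, 0], 0], [[0, 0, 0], 0], [[0, 0, 0], 0], [[0, 0, 0], 0]]}}

```text
t: 19.02
position: [0.587, 0.1335, 0.0753]
tcp_rot: [[-0.973, -0.232, 0.0], [-0.232, 0.973, 0.0], [-0.0, 0.0, -1.0]]
wrist_force: [-3.0, 1.4, 5.8]
grip_width: 0.0319
```

```bash
python3 - <<'E'
from h import *
go([.587,.1335,.076],103.3); print(status.get_state()['moment'])
im=eyes.camera('wrist')[:,:,::-1].copy()
cv2.imwrite('pics/w15raw.png',im)
a=cv2.imread('pics/w13.png'); 
k=lambda i:cv2.resize(i[190:350,190:390],None,fx=2,fy=3,interpolation=cv2.INTER_CUBIC)
cv2.imwrite('pics/w15.png',np.hstack([k(a),k(im)]))
E
```

```text
t 19.02 pos [0.587  0.1335 0.0753] yang 103.41 f [-3.   1.4  5.8] w 0.0319 | shift [ 0.      0.     -0.0007] yaw 0.002 dist 0.001
[ 0.63702679  0.83664813 -0.00471326]
```

View pics/w15.png

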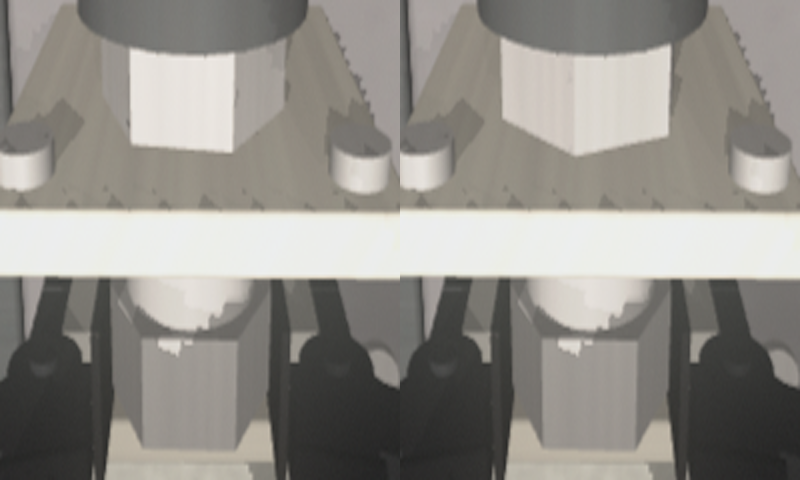

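The nut turned between the two frames while the head stayed still, but a flat faces up (corner lines at 143 and 237 are symmetric). So the pads hold it corner to corner at 32 mm, not flat to flat at 30 mm. I'll open a little, let it turn about 30°, and grip again.

Emit:
{"op": "send_rows", "data": {"steps": [[[0, 0, 0], 0], [[0, 0, 0], 0], [[0, 0, 0], 0], [[0, 0, 0], 0], [[0, 0, 0], 0], [[0, 0, 0], 0], [[0, 0, 0], 0], [[0, 0, 0], 0]], "jaw": 0.0}}

```text
t: 19.73
position: [0.587, 0.1331, 0.0748]
tcp_rot: [[-0.973, -0.232, -0.0], [-0.232, 0.973, -0.0], [0.0, -0.0, -1.0]]
wrist_force: [-0.2, -0.0, 0.2]
grip_width: 0.0425
```

```bash
python3 - <<'E'
from h import *
go([.587,.1335,.076],103.3)
im=eyes.camera('wrist')[:,:,::-1].copy()
cv2.imwrite('pics/w16raw.png',im)
a=cv2.imread('pics/w15raw.png'); 
k=lambda i:cv2.resize(i[190:350,190:390],None,fx=2,fy=3,interpolation=cv2.INTER_CUBIC)
cv2.imwrite('pics/w16.png',np.hstack([k(a),k(im)]))
E
```

```text
t 19.73 pos [0.587  0.1331 0.0748] yang 103.39 f [-0.2 -0.   0.2] w 0.0425 | shift [-0.      0.0004 -0.0012] yaw 0.002 dist 0.001
```

View pics/w16.png

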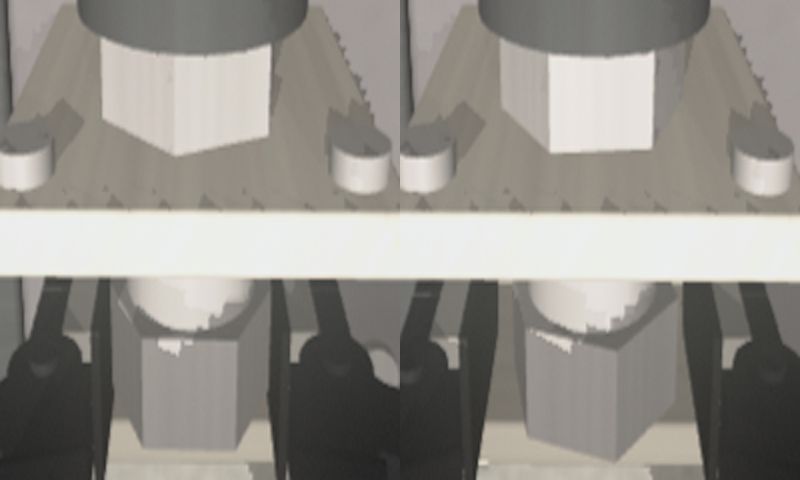

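Emit:
{"op": "send_rows", "data": {"steps": [[[0, 0, 0], 0], [[0, 0, 0], 0], [[0, 0, 0], 0], [[0, 0, 0], 0], [[0, 0, 0], 0], [[0, 0, 0], 0], [[0, 0, 0], 0]]}}

```text
t: 20.37
position: [0.587, 0.1332, 0.0748]
tcp_rot: [[-0.973, -0.232, -0.0], [-0.232, 0.973, 0.0], [0.0, 0.0, -1.0]]
wrist_force: [-0.2, -0.5, -0.1]
grip_width: 0.0424
```

Emit:
{"op": "send_rows", "data": {"steps": [[[0, 0, 0], 0], [[0, 0, 0], 0], [[0, 0, 0], 0], [[0, 0, 0], 0], [[0, 0, 0], 0], [[0, 0, 0], 0], [[0, 0, 0], 0], [[0, 0, 0], 0]], "jaw": -1}}

```text
t: 21.03
position: [0.587, 0.1334, 0.075]
tcp_rot: [[-0.973, -0.232, 0.0], [-0.232, 0.973, 0.0], [-0.0, 0.0, -1.0]]
wrist_force: [-2.7, 1.1, 2.7]
grip_width: 0.0291
```

```bash
python3 - <<'E'
from h import *
go([.587,.1335,.076],103.3)
im=eyes.camera('wrist')[:,:,::-1].copy()
cv2.imwrite('pics/w17raw.png',im)
k=lambda i:cv2.resize(i[190:350,190:390],None,fx=3,fy=3.5,interpolation=cv2.INTER_CUBIC)
cv2.imwrite('pics/w17.png',k(im))
E
```

```text
t 21.03 pos [0.587  0.1334 0.075 ] yang 103.4 f [-2.7  1.1  2.7] w 0.0291 | shift [-0.      0.0001 -0.001 ] yaw 0.002 dist 0.001
```

View pics/w17.png

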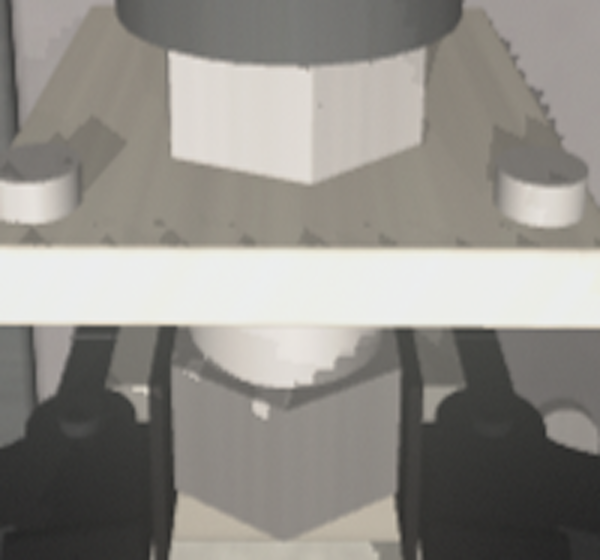

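Now gripped flat to flat: the top corner is centred at (285,405) and the opening is 29.1 mm. Holding while the nut runs on.

Emit:
{"op": "send_rows", "data": {"steps": [[[0, 0, 0], 0], [[0, 0, 0], 0], [[0, 0, 0], 0], [[0, 0, 0], 0], [[0, 0, 0], 0], [[0, 0, 0], 0], [[0, 0, 0], 0], [[0, 0, 0], 0], [[0, 0, 0], 0], [[0, 0, 0], 0]]}}

```text
t: 21.92
position: [0.587, 0.1334, 0.0749]
tcp_rot: [[-0.973, -0.232, 0.0], [-0.232, 0.973, 0.0], [-0.0, 0.0, -1.0]]
wrist_force: [-4.3, 3.4, 4.8]
grip_width: 0.0291
```

Emit:
{"op": "send_rows", "data": {"steps": [[[0, 0, 0], 0], [[0, 0, 0], 0], [[0, 0, 0], 0], [[0, 0, 0], 0], [[0, 0, 0], 0], [[0, 0, 0], 0], [[0, 0, 0], 0], [[0, 0, 0], 0], [[0, 0, 0], 0], [[0, 0, 0], 0]]}}

```text
t: 22.75
position: [0.587, 0.1334, 0.075]
tcp_rot: [[-0.973, -0.232, 0.0], [-0.232, 0.973, 0.0], [-0.0, 0.0, -1.0]]
wrist_force: [-2.9, 4.1, 4.3]
grip_width: 0.0288
```

Emit:
{"op": "send_rows", "data": {"steps": [[[0, 0, 0], 0], [[0, 0, 0], 0], [[0, 0, 0], 0], [[0, 0, 0], 0], [[0, 0, 0], 0], [[0, 0, 0], 0], [[0, 0, 0], 0], [[0, 0, 0], 0], [[0, 0, 0], 0], [[0, 0, 0], 0]]}}

```text
t: 23.58
position: [0.587, 0.1334, 0.0749]
tcp_rot: [[-0.973, -0.232, 0.0], [-0.232, 0.973, 0.0], [-0.0, 0.0, -1.0]]
wrist_force: [-3.9, 3.9, 4.5]
grip_width: 0.0293
```

```bash
python3 - <<'E'
from h import *
go([.587,.1335,.076],103.3)
im=eyes.camera('wrist')[:,:,::-1].copy()
a=cv2.imread('pics/w17raw.png'); 
k=lambda i:cv2.resize(i[190:350,190:390],None,fx=2,fy=3,interpolation=cv2.INTER_CUBIC)
cv2.imwrite('pics/w18.png',np.hstack([k(a),k(im)]))
im=eyes.camera('scene')[150:290,60:400,::-1]; cv2.imwrite('pics/s18.png',cv2.resize(im,None,fx=2.3,fy=2.3,interpolation=cv2.INTER_CUBIC))
im=eyes.camera('top')[120:320,120:450,::-1]; cv2.imwrite('pics/t18.png',cv2.resize(im,None,fx=2.4,fy=2.4,interpolation=cv2.INTER_CUBIC))
E
```

```text
t 23.58 pos [0.587  0.1334 0.0749] yang 103.4 f [-3.9  3.9  4.5] w 0.0293 | shift [-0.      0.0001 -0.0011] yaw 0.002 dist 0.001
```

View pics/w18.png

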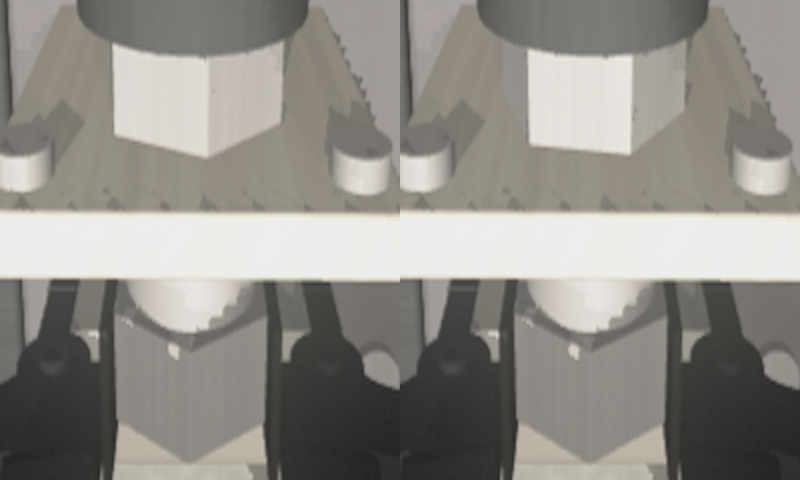

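View pics/s18.png

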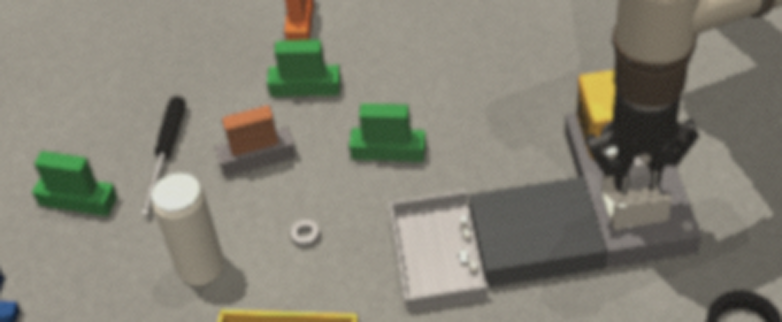

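View pics/t18.png

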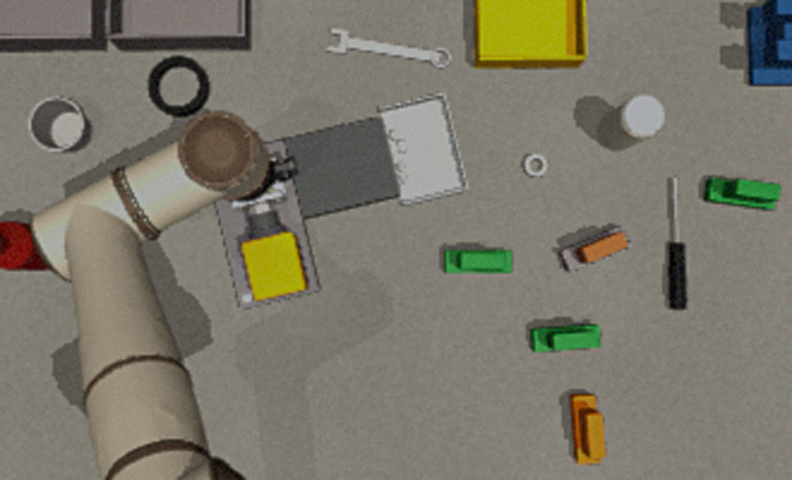

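The head is still while the nut has turned, four chips sit in the tray, and the scraper stands upright. Holding longer.

Emit:
{"op": "send_rows", "data": {"steps": [[[0, 0, 0], 0], [[0, 0, 0], 0], [[0, 0, 0], 0], [[0, 0, 0], 0], [[0, 0, 0], 0], [[0, 0, 0], 0], [[0, 0, 0], 0], [[0, 0, 0], 0], [[0, 0, 0], 0], [[0, 0, 0], 0]]}}

```text
t: 24.57
position: [0.587, 0.1334, 0.0749]
tcp_rot: [[-0.973, -0.232, 0.0], [-0.232, 0.973, 0.0], [-0.0, 0.0, -1.0]]
wrist_force: [-2.5, 3.7, 4.5]
grip_width: 0.029
```

Emit:
{"op": "send_rows", "data": {"steps": [[[0, 0, 0], 0], [[0, 0, 0], 0], [[0, 0, 0], 0], [[0, 0, 0], 0], [[0, 0, 0], 0], [[0, 0, 0], 0], [[0, 0, 0], 0], [[0, 0, 0], 0], [[0, 0, 0], 0], [[0, 0, 0], 0]]}}

```text
t: 25.4
position: [0.587, 0.1334, 0.075]
tcp_rot: [[-0.973, -0.232, 0.0], [-0.232, 0.973, 0.0], [-0.0, 0.0, -1.0]]
wrist_force: [-3.3, 4.1, 4.7]
grip_width: 0.0288
```

Emit:
{"op": "send_rows", "data": {"steps": [[[0, 0, 0], 0], [[0, 0, 0], 0], [[0, 0, 0], 0], [[0, 0, 0], 0], [[0, 0, 0], 0], [[0, 0, 0], 0], [[0, 0, 0], 0], [[0, 0, 0], 0], [[0, 0, 0], 0], [[0, 0, 0], 0]]}}

```text
t: 26.23
position: [0.587, 0.1334, 0.0749]
tcp_rot: [[-0.973, -0.232, 0.0], [-0.232, 0.973, 0.0], [-0.0, 0.0, -1.0]]
wrist_force: [-2.9, 3.6, 4.1]
grip_width: 0.0291
```

Emit:
{"op": "send_rows", "data": {"steps": [[[0, 0, 0], 0], [[0, 0, 0], 0], [[0, 0, 0], 0], [[0, 0, 0], 0], [[0, 0, 0], 0], [[0, 0, 0], 0], [[0, 0, 0], 0], [[0, 0, 0], 0], [[0, 0, 0], 0], [[0, 0, 0], 0]]}}

```text
t: 27.07
position: [0.587, 0.1334, 0.0749]
tcp_rot: [[-0.973, -0.232, 0.0], [-0.232, 0.973, 0.0], [-0.0, 0.0, -1.0]]
wrist_force: [-3.6, 4.0, 5.2]
grip_width: 0.0289
```

Emit:
{"op": "send_rows", "data": {"steps": [[[0, 0, 0], 0], [[0, 0, 0], 0], [[0, 0, 0], 0], [[0, 0, 0], 0], [[0, 0, 0], 0], [[0, 0, 0], 0], [[0, 0, 0], 0], [[0, 0, 0], 0], [[0, 0, 0], 0], [[0, 0, 0], 0]]}}

```text
t: 27.9
position: [0.587, 0.1334, 0.075]
tcp_rot: [[-0.973, -0.232, 0.0], [-0.232, 0.973, 0.0], [-0.0, 0.0, -1.0]]
wrist_force: [-4.2, 4.0, 4.5]
grip_width: 0.0289
```

Emit:
{"op": "send_rows", "data": {"steps": [[[0, 0, 0], 0], [[0, 0, 0], 0], [[0, 0, 0], 0], [[0, 0, 0], 0], [[0, 0, 0], 0], [[0, 0, 0], 0], [[0, 0, 0], 0], [[0, 0, 0], 0], [[0, 0, 0], 0], [[0, 0, 0], 0]]}}

```text
t: 28.73
position: [0.587, 0.1334, 0.075]
tcp_rot: [[-0.973, -0.232, 0.0], [-0.232, 0.973, 0.0], [-0.0, 0.0, -1.0]]
wrist_force: [-3.6, 4.3, 4.5]
grip_width: 0.0291
```

Emit:
{"op": "send_rows", "data": {"steps": [[[0, 0, 0], 0], [[0, 0, 0], 0], [[0, 0, 0], 0], [[0, 0, 0], 0], [[0, 0, 0], 0], [[0, 0, 0], 0], [[0, 0, 0], 0], [[0, 0, 0], 0], [[0, 0, 0], 0], [[0, 0, 0], 0]]}}

```text
t: 29.57
position: [0.587, 0.1334, 0.0749]
tcp_rot: [[-0.973, -0.232, 0.0], [-0.232, 0.973, 0.0], [-0.0, 0.0, -1.0]]
wrist_force: [-3.0, 4.0, 4.3]
grip_width: 0.0291
```

Emit:
{"op": "send_rows", "data": {"steps": [[[0, 0, 0], 0], [[0, 0, 0], 0], [[0, 0, 0], 0], [[0, 0, 0], 0], [[0, 0, 0], 0], [[0, 0, 0], 0], [[0, 0, 0], 0], [[0, 0, 0], 0], [[0, 0, 0], 0], [[0, 0, 0], 0]]}}

```text
t: 30.4
position: [0.587, 0.1334, 0.075]
tcp_rot: [[-0.973, -0.232, 0.0], [-0.232, 0.973, 0.0], [-0.0, 0.0, -1.0]]
wrist_force: [-2.8, 3.4, 4.6]
grip_width: 0.0293
```

Emit:
{"op": "send_rows", "data": {"steps": [[[0, 0, 0], 0], [[0, 0, 0], 0], [[0, 0, 0], 0], [[0, 0, 0], 0], [[0, 0, 0], 0], [[0, 0, 0], 0], [[0, 0, 0], 0], [[0, 0, 0], 0], [[0, 0, 0], 0], [[0, 0, 0], 0]]}}

```text
t: 31.23
position: [0.587, 0.1334, 0.075]
tcp_rot: [[-0.973, -0.232, 0.0], [-0.232, 0.973, 0.0], [-0.0, 0.0, -1.0]]
wrist_force: [-2.8, 4.1, 4.1]
grip_width: 0.0291
```

Emit:
{"op": "send_rows", "data": {"steps": [[[0, 0, 0], 0], [[0, 0, 0], 0], [[0, 0, 0], 0], [[0, 0, 0], 0], [[0, 0, 0], 0], [[0, 0, 0], 0], [[0, 0, 0], 0], [[0, 0, 0], 0], [[0, 0, 0], 0], [[0, 0, 0], 0]]}}

```text
t: 32.07
position: [0.587, 0.1334, 0.075]
tcp_rot: [[-0.973, -0.232, 0.0], [-0.232, 0.973, 0.0], [-0.0, 0.0, -1.0]]
wrist_force: [-3.7, 2.5, 4.6]
grip_width: 0.0293
```

Emit:
{"op": "send_rows", "data": {"steps": [[[0, 0, 0], 0], [[0, 0, 0], 0], [[0, 0, 0], 0], [[0, 0, 0], 0], [[0, 0, 0], 0], [[0, 0, 0], 0], [[0, 0, 0], 0], [[0, 0, 0], 0], [[0, 0, 0], 0], [[0, 0, 0], 0]]}}

```text
t: 32.9
position: [0.587, 0.1333, 0.075]
tcp_rot: [[-0.973, -0.232, 0.0], [-0.232, 0.973, 0.0], [-0.0, 0.0, -1.0]]
wrist_force: [-3.4, 4.4, 4.2]
grip_width: 0.029
```

Emit:
{"op": "send_rows", "data": {"steps": [[[0, 0, 0], 0], [[0, 0, 0], 0], [[0, 0, 0], 0], [[0, 0, 0], 0], [[0, 0, 0], 0], [[0, 0, 0], 0], [[0, 0, 0], 0], [[0, 0, 0], 0], [[0, 0, 0], 0], [[0, 0, 0], 0]]}}

```text
t: 33.73
position: [0.5871, 0.1334, 0.075]
tcp_rot: [[-0.973, -0.232, 0.0], [-0.232, 0.973, 0.0], [-0.0, 0.0, -1.0]]
wrist_force: [-2.6, 4.4, 4.2]
grip_width: 0.029
```

```bash
python3 - <<'E'
from h import *
go([.587,.1335,.076],103.3)
im=eyes.camera('wrist')[:,:,::-1].copy()
a=cv2.imread('pics/w17raw.png'); 
k=lambda i:cv2.resize(i[190:350,190:390],None,fx=2,fy=3,interpolation=cv2.INTER_CUBIC)
cv2.imwrite('pics/w19.png',np.hstack([k(a),k(im)]))
im=eyes.camera('scene')[:,:,::-1]; cv2.imwrite('pics/s19.png',im)
E
```

```text
t 33.73 pos [0.5871 0.1334 0.075 ] yang 103.4 f [-2.6  4.4  4.2] w 0.029 | shift [ 0.      0.0001 -0.001 ] yaw 0.002 dist 0.001
```

View pics/w19.png

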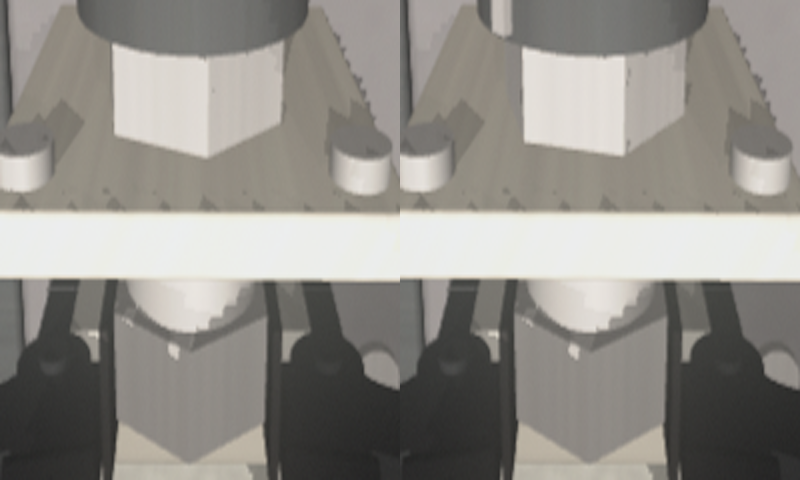

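View pics/s19.png

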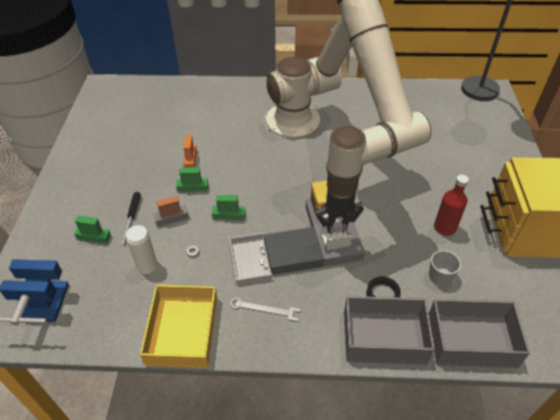

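The head hasn't moved over about 12.7 s of holding, everything is in place, and the forces are small. Handing in.

```bash
python3 - <<'E'
from h import *
print(ticket.sign_off())
E
```

```text
the job is handed in; nothing more can be done
None
```

The job is done and handed in at about t = 34 s, with the gripper still holding the bolt head.

- **Chips:** I swept the deck once with the grey-footed, wooden-grip scraper held about 1.3 mm above it. The last views show the deck empty and all four chips in the tray, close against the deck end.
- **Scraper:** It is back close to its original place, upright and released. The green and orange look-alikes and the bystanders looked untouched in the last scene picture.
- **Bolt:** The first grip caught the head across its corners (about 32 mm) instead of its flats. I opened slightly, let the head turn about 30° and closed again, this time flat to flat (reads 29 mm; the scraper's 24 mm grip read 23.4 mm).
- **Nut running on:** I held the head for about 12.7 s. Wrist pictures show it in the same position from start to end while the nut turned. I did not read the joint angle; at the stated 0.3 rad/s that would be about 3.8 rad.
- **Force:** The wrist force readings I took stayed at or below about 11 N.

One check disagreed slightly. Over the deck, the wrist camera put the fixture about 2 to 3 mm away from the estimate from the other two cameras. I used a value in between, and it matched the bracket edges to about 1 px when I was above the bolt.

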